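# Change the ear-impression cartridge and pump the dispenser up to it

### The arm

A 6-joint arm with a two-finger parallel gripper is mounted at the origin on the work surface. World frame = base frame: x ahead of the robot, y to its left, z up, the work surface at z = 0. Lengths are in m, angles in degrees, forces in N, time in s.
With the tool pointing down it reaches from about 0.4 to 0.825 m from the base axis. Payload 7 kg.
Tool frame: the origin (TCP) lies midway between the tips of the shut fingers; the grasp point (between the pads) lies 19 mm behind it; z points along the fingers, y is the line along which they close (so a half turn about z gives the same grasp; the last joint's range is limited). The gripper opens to 88 mm and grips with 3 to 60 N. Pads are 19 mm wide; open, the fingers measure 130 mm over their backs; the gripper's body (78 mm by 193 mm) begins 47 mm behind the grasp point.
Start: joints at [-49.097, 20.546, 0.682, 0, -70.136, -16.507], TCP at [0.279, -0.615, 0.188] pointing down, gripper open.
Joint ranges: [-176.03, 176.03], [-82.01, 121.73], [-58.28, 71.71], [-173.87, 95.51], [-174.79, -0.11], [-173.66, 173.66]. Speed limits (degrees/s): [136.94, 136.94, 172.46, 180, 180, 180].

### API

Orientations are given as [roll, pitch, yaw] about the fixed x, y, z axes, in that order (R = Rz(yaw) Ry(pitch) Rx(roll)).
In Python, from plant import get_state, optics, order gives the robot as it stands. The module is installed in compiled form; this text tells all that it offers.
- The arm moves only by the tool send_rows, never from a script. Its argument "moves" is a list of rows, each an object with "slide": the shift along the tool's x, y, z as a fraction of full scale, a list of three; "turn": the turn about the tool's z as a fraction of full scale; "gripper": the opening, from 0 (shut) to 1 (fully open). A call has exactly 5 rows; each row is the pose to reach, as a shift and turn from the pose commanded when the call began, along the tool's axes at that moment; what a row does not reach only later rows make up. Full scale, the value 1, is 150 mm for a shift and 90 degrees for a turn. A row lasts 1/12 s, in which the tool goes at most 41.7 mm and 7.16 degrees, less where a joint would pass 70% of its speed; a pose out of reach is approached as far as the arm can. A call with a number of a shift or a turn outside -1 to 1 is refused whole. A call with a gripper value outside its range is refused whole. The fingers move at their own pace and stop on an object; "newtons" is the grip in N (left out, the last holds). Time passes only in rows, so rows that repeat a pose let the fingers close, or fill a call up. It gives the time, the measured TCP pose, the force, the opening and the grip force at its end, in the units of the state.
- get_state(): the state, without advancing time (a new reading comes with each control period).
- optics.capture(name): name is "scene" or "top"; returns a dict with "img" (420x560x3 uint8, red, green, blue), "intrinsics" (3x3 intrinsics, pixels), "origin" and "attitude" of the camera in the world. Camera axes: x right, y down, z forward; pixel columns grow to the right and rows downward; lengths in m; the calibration is good to about 2 mm. A picture is of the moment at which its call begins. There is no depth.
- order.close_job(): hands the job in; it is judged then, once.
Trained networks look in the newest picture that a camera, given by its name, has taken for a name from the list of things; names that differ only in an ending like _2 or _b are one class to them, and where a whole thing is asked for, a point or a joint stands for the part that bears it (a point fixed in the world has none). Each returns a list of dicts, best first, with "p" (0 to 1); they miss things now and then, are a little off and sometimes report something else, mostly with a low value. They report only what shows in the picture. A call takes as long as a camera call. They do not tell look-alikes from the thing itself.
- optics.look_for(camera, name): "location" ([x, y, z] in m, in world coordinates, good to about 4 mm: the middle of the surface that is visible of it).
The state is a dict: "time_s": time; "joints": joint angles; "qd": joint speeds; "joint_torque": joint torques, N m; "tcp_pos": TCP position; "eef_rot": TCP orientation; "contact_force": force on the tool from outside, world axes, zero at the start; "moment": the same for the moment, N m; "gripper_width": finger opening in m; "gripper_force": force on a finger pad.
Only numpy, scipy, OpenCV 4.12 (cv2) and the standard library are available. Lean on these libraries where they do the work, as an engineer would, in place of code of your own. Each camera call takes 0.05 s, during which the arm holds its last target. There are 200 camera calls.

### The job

Change the cartridge in the bench dispenser: lift the short twin cartridge out and put it back in its own labelled stand, then take the long twin cartridge from its stand and set it in the dispenser, flange down in the flange slot and capped end pointing away from the lever. Then pump the hand lever in full strokes, all the way down and letting it spring all the way back up each time, until the push discs are right up against the back of the cartridge. Leave the lever up and the other things on the desk alone.

Things in the scene. Friction and masses are not known exactly. Their poses are not given: they have to be found in the camera images.
- dispenser: Bench dispenser, fixed: grey 300 x 120 mm bed carrying, from -x to +x, the drive housing with hand lever (105 long, 62 wide, 112 mm high, hub to 141 mm), two steel push discs, the aluminium flange slot and a grey support saddle. Origin on the desk under the flange slot, x along the cartridge towards its cap, z up.
- cradle (a point): Seat in the dispenser, 85 mm above the desk, axes as the dispenser. A cartridge is seated when its origin is here, x along this x: flange standing in the slot, barrels on the saddle. Slot open on top, x -1.5 to 5.5 mm, 67 mm wide in y; its cheeks (x -9 to 13 mm, 26 to 40 mm off the axis) reach 20 mm above this point.
- saddle (a point): Middle of the support saddle at the height of the barrels' centre line, 69 mm ahead of the seat. 10 mm long, U notch 51 mm wide, flared cheeks 15 mm above this point. Between the flange slot and it (x 18 to 62 mm from the seat) the barrels are free on both sides and below for the fingers.
- short: Short twin cartridge, at first seated in the dispenser: two white barrels 23 mm in diameter side by side (46 wide, 23 high) to 80 mm from the rear, then a grey cap of 14 mm (94 in all). Flange at the rear 63 wide, 32 high, 4 thick. About 60 g. Origin on the centre line at the rear face of the flange, x along to the cap, y across, z up. Grip across the barrels.
- short_grip (a point): Grip point of the short cartridge, on its centre line 40 mm ahead of its origin.
- short_mid (a point): Middle of the short cartridge's length, on its centre line, 47 mm ahead of its origin.
- long: Long twin cartridge, at first in its own stand: as the short one, but barrels to 104 mm, 118 mm in all with the cap. About 90 g. Same flange, origin and axes.
- long_grip (a point): Grip point of the long cartridge, on its centre line 40 mm ahead of its origin.
- long_cap (a point): Capped tip of the long cartridge, 118 mm ahead of its origin.
- stand_short_slot (a point): Slot centre of the short cartridge's own stand (fixed, grey, base 124 x 104 mm, edges labelled with the silhouette of the short cartridge), 50 mm above the desk. short_mid belongs here, barrels along x, best with the cap to +x (the other way round is accepted); their centre line is at this height when they rest. End fences 107 mm apart, up to this height.
- stand_short_rear (a point): Middle of the short stand's rear saddle, 30 mm behind the slot centre; the other saddle is 19 mm ahead of the slot centre. Each 10 mm long, U notch 51 mm wide, flared cheeks 15 mm above the barrels' centre line. A cartridge lying cap to +x has its grip point 7 mm behind the slot centre, free on both sides and below.
- stand_long_slot (a point): Slot centre of the long cartridge's stand (fixed, base 148 x 104 mm, silhouette of the long cartridge), 50 mm above the desk, axes alike, same design: saddles 42 mm behind and 29 mm ahead of it, the lying cartridge's grip point about 19 mm behind it.
- lever (a joint): Hand lever: 0 fully up, 0.6 rad fully down on its stop; a spring brings it up when let go. Pressing the grip takes about 6 to 8 N, and 10 to 12 N once the push discs bear on the cartridge: an overload spring in the drive then gives way, so the lever still goes fully down and a further stroke does no harm.
- lever_grip (a point): Middle of the flat top of the lever's black rubber grip (28 mm wide, 100 to 195 mm from the pivot), 150 mm along the lever; moves with it. The lever points from the pivot to the dispenser's -x, up by 0.63 rad at joint 0, 0.03 rad at 0.6; the grip's top is 10 mm above the line through the pivot. Press from above: this point falls from 221 to 139 mm above the desk.
- lever_pivot (a point): Pivot of the lever, on the dispenser's centre plane, 110 mm behind the flange slot (dispenser x -110 mm), 125 mm above the desk.
- pusher (a joint): Travel of the push discs in m: 0 retracted, about 0.052 to 0.054 when they touch a seated cartridge. A ratchet moves them on by about 12 mm for each full down stroke of the lever; they stay there while the lever returns. Short strokes gain less or nothing.
- pusher_face (a point): Middle of the front faces of the two push discs (19 mm in diameter); meets the rear face (origin) of the seated cartridge when home.
- pen_cup: Black pen cup with pens, 80 mm wide, 95 mm high (pens to about 165 mm). Bystander. Origin at its underside.
- grey_bin: Small grey open bin, 85 x 85 x 60 mm. Bystander. Origin at its underside.
- tip_box: Flat white box of mixing tips, 60 x 115 x 32 mm. Bystander. Origin at its underside.
- otoscope: Black otoscope lying on the desk, about 140 mm long, 32 mm high. Bystander. Origin on the desk under its handle.
- tester: Flat black battery tester, 50 x 100 x 22 mm. Bystander. Origin at its underside.
There are look-alikes about, which are no part of the job. What is shaped like the short but pink is not meant.

How it is judged:
By the outcome, as a careful person would: the job done as asked, in the order asked, and still so for the second after the job is handed in, with the robot touching nothing.
It also fails if it takes over 70 s, if anything falls off the work surface, if the arm or the gripper's body presses on something with over 40 N, if the wrist force passes 120 N, or if a joint passes its speed limit or range.

## Working session

There is one attempt and no reset: what is moved stays moved. The work goes in short steps, Python scripts to look and compute and a tool call to move; the robot and the scene stay as the last step left them, time stands still between calls to the robot, and variables do not carry over. Pictures are saved under pics/ and viewed, at most 10 in all, crops included, and the job is handed in when it is done.

Besides the shell and the picture viewer there is one more tool, called after "Emit:" as name(argument=value, ...), one argument or row to a line, values as JSON. send_rows: Moves the arm, as the interface text tells. Shift numbers are shares of 150 mm and turn numbers shares of 90 degrees, none past 1 either way. Its arguments: {"type":"object","properties":{"moves":{"type":"array"},"newtons":{"type":"number"}},"required":["moves"]}

```bash
mkdir -p pics; cat > h.py <<'E'
import numpy as np, cv2
from plant import get_state, optics, order
def cap(n,f=None,box=None,scale=1):
    d=optics.capture(n); im=d["img"][:,:,::-1]
    if box: im=im[box[1]:box[3],box[0]:box[2]]
    if f: cv2.imwrite("pics/"+f,cv2.resize(im,None,fx=scale,fy=scale,interpolation=cv2.INTER_CUBIC))
    return d
def proj(d,P):
    R=np.array(d["attitude"]);
    p=R.T@(np.array(P)-np.array(d["origin"])); q=np.array(d["intrinsics"])@p; return q[:2]/q[2]
def pix(d,uv,z):
    R=np.array(d["attitude"]); o=np.array(d["origin"])
    r=R@np.linalg.inv(np.array(d["intrinsics"]))@np.array([uv[0],uv[1],1]); return o+r*(z-o[2])/r[2]
E
python3 - <<'E'
from h import *
s=get_state(); print(s["time_s"],s["tcp_pos"],s["eef_rot"],s["gripper_width"])
for c in("scene","top"):
    d=cap(c,c+"1.png"); print(c,np.shape(d["attitude"]),np.round(d["origin"],3),np.round(d["attitude"],3).tolist())
    for n in("dispenser","short","long","stand_short_slot","stand_long_slot","lever_grip","lever","pusher_face","pen_cup","grey_bin","tip_box","otoscope","tester"):
        try: print(n,[(np.round(r["location"],3).tolist(),round(r["p"],2),np.round(proj(d,r["location"])).tolist()) for r in optics.look_for(c,n)[:3]])
        except Exception as e: print(n,e)
print(get_state()["time_s"])
E
```

```text
0.0 [ 0.27855622 -0.61421998  0.18659509] [ 1.79902000e+02 -8.39851226e-03 -1.55609994e+02] 0.08763068262737225
scene (3,) [0.858 0.57  1.227] [-148.896, -0.554, 150.623]
dispenser matmul: Input operand 1 does not have enough dimensions (has 0, gufunc core with signature (n?,k),(k,m?)->(n?,m?) requires 1)
short matmul: Input operand 1 does not have enough dimensions (has 0, gufunc core with signature (n?,k),(k,m?)->(n?,m?) requires 1)
long matmul: Input operand 1 does not have enough dimensions (has 0, gufunc core with signature (n?,k),(k,m?)->(n?,m?) requires 1)
stand_short_slot matmul: Input operand 1 does not have enough dimensions (has 0, gufunc core with signature (n?,k),(k,m?)->(n?,m?) requires 1)
stand_long_slot matmul: Input operand 1 does not have enough dimensions (has 0, gufunc core with signature (n?,k),(k,m?)->(n?,m?) requires 1)
lever_grip matmul: Input operand 1 does not have enough dimensions (has 0, gufunc core with signature (n?,k),(k,m?)->(n?,m?) requires 1)
lever matmul: Input operand 1 does not have enough dimensions (has 0, gufunc core with signature (n?,k),(k,m
[... 1954 characters left out ...]
,m?)->(n?,m?) requires 1)
pen_cup matmul: Input operand 1 does not have enough dimensions (has 0, gufunc core with signature (n?,k),(k,m?)->(n?,m?) requires 1)
grey_bin matmul: Input operand 1 does not have enough dimensions (has 0, gufunc core with signature (n?,k),(k,m?)->(n?,m?) requires 1)
tip_box matmul: Input operand 1 does not have enough dimensions (has 0, gufunc core with signature (n?,k),(k,m?)->(n?,m?) requires 1)
otoscope matmul: Input operand 1 does not have enough dimensions (has 0, gufunc core with signature (n?,k),(k,m?)->(n?,m?) requires 1)
tester matmul: Input operand 1 does not have enough dimensions (has 0, gufunc core with signature (n?,k),(k,m?)->(n?,m?) requires 1)
1.4
```

```bash
sed -i 's/R=np.array(d\["attitude"\])/R=Rot.from_euler("xyz",d["attitude"],degrees=True).as_matrix()/; 1a from scipy.spatial.transform import Rotation as Rot' h.py
python3 - <<'E'
from h import *
for c in("scene","top"):
    d=cap(c,c+"2.png",scale=1.4)
    for n in("dispenser","short","long","short_grip","lever_grip","lever_pivot","pusher_face","stand_short_slot","stand_long_slot","cradle","saddle","long_cap","pen_cup"):
        r=optics.look_for(c,n); print(n,[(np.round(r["location"],3).tolist(),round(r["p"],2),np.round(proj(d,r["location"])*1.4).tolist()) for r in r[:3]])
E
```

```text
dispenser [([0.558, 0.071, 0.05], 0.68, [394.0, 355.0])]
short [([0.44, 0.246, 0.022], 0.91, [487.0, 403.0]), ([0.537, -0.081, 0.096], 0.9, [368.0, 285.0]), ([0.298, 0.256, 0.021], 0.71, [546.0, 376.0])]
long [([0.449, -0.304, 0.059], 0.83, [356.0, 209.0])]
short_grip [([0.296, 0.253, 0.02], 0.88, [545.0, 375.0]), ([0.54, -0.088, 0.093], 0.78, [365.0, 284.0]), ([0.444, 0.249, 0.028], 0.61, [486.0, 404.0])]
lever_grip [([0.542, 0.162, 0.204], 0.75, [428.0, 353.0]), ([0.725, -0.256, 0.023], 0.34, [259.0, 279.0])]
lever_pivot [([0.556, 0.067, 0.05], 0.81, [394.0, 353.0]), ([0.72, -0.255, 0.026], 0.6, [261.0, 278.0])]
pusher_face [([0.542, 0.001, 0.088], 0.5, [385.0, 317.0]), ([0.544, 0.159, 0.206], 0.5, [426.0, 351.0]), ([0.453, -0.304, 0.057], 0.48, [355.0, 210.0])]
stand_short_slot [([0.578, -0.342, 0.015], 0.87, [302.0, 230.0]), ([0.342, 0.098, 0.026], 0.46, [486.0, 326.0])]
stand_long_slot [([0.471, -0.305, 0.006], 0.86, [349.0, 226.0]), ([0.538, -0.083, 0.097], 0.44, [367.0, 284.0])]
cradle [([0.722, -0.26, 0.027], 0.54, [260.0, 276.0])]
saddle [([0.558, 0.073, 0.047], 0.72, [395.0
[... 747 characters left out ...]
ot [([0.532, 0.046, 0.012], 0.62, [377.0, 309.0]), ([0.535, -0.09, 0.098], 0.55, [439.0, 304.0]), ([0.445, -0.318, 0.064], 0.17, [542.0, 349.0])]
pusher_face [([0.53, 0.004, 0.089], 0.48, [396.0, 306.0])]
stand_short_slot [([0.574, -0.338, 0.009], 0.58, [545.0, 294.0])]
stand_long_slot [([0.427, -0.326, 0.007], 0.69, [541.0, 359.0]), ([0.679, 0.388, 0.02], 0.55, [229.0, 242.0])]
cradle [([0.526, 0.036, 0.012], 0.84, [381.0, 312.0]), ([0.571, -0.337, 0.008], 0.16, [545.0, 296.0])]
saddle [([0.525, 0.04, 0.014], 0.75, [379.0, 312.0]), ([0.351, -0.146, 0.036], 0.62, [462.0, 391.0])]
long_cap [([0.445, -0.314, 0.066], 0.62, [540.0, 349.0])]
pen_cup [([0.682, -0.41, 0.057], 0.61, [581.0, 244.0])]
```

View pics/top2.png

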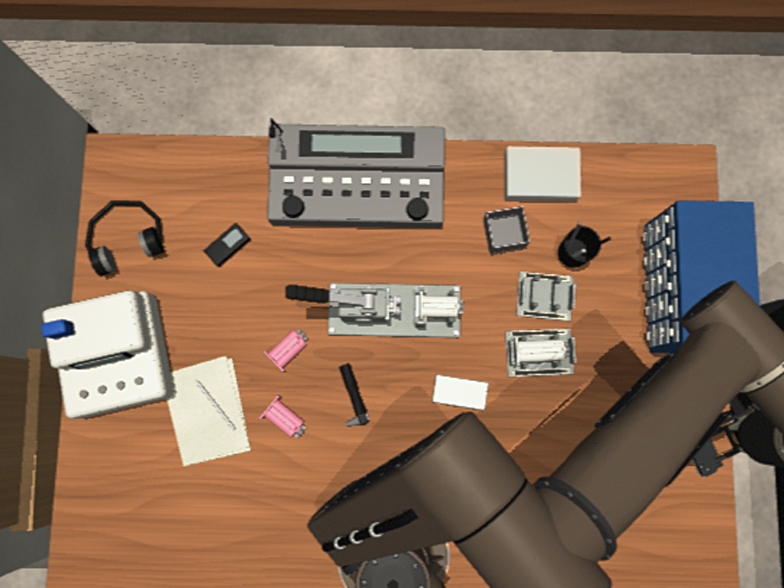

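View pics/scene2.png

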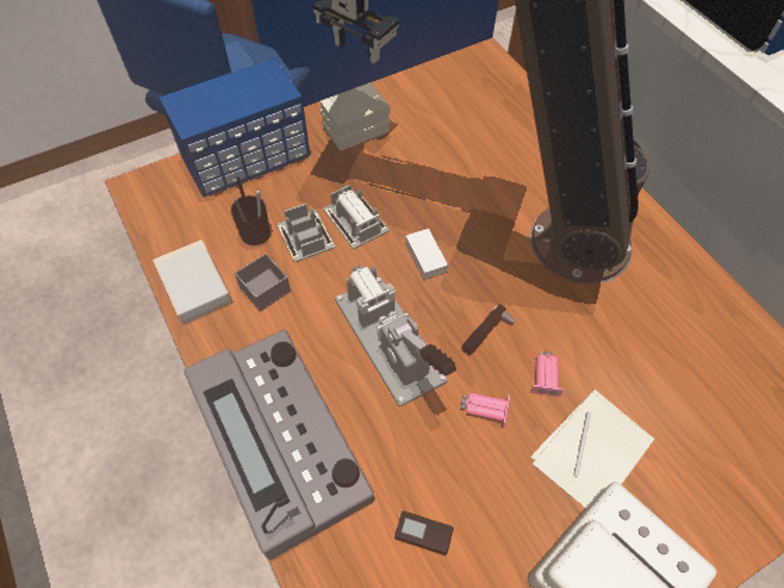

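```bash
python3 - <<'E'
from h import *
d=cap("top","t3.png",(222,186,420,276),4); e=cap("scene","s3.png",(190,125,330,295),3.5)
import pickle; pickle.dump((d,e),open("de.pkl","wb"))
E
```

```text
(no output)
```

View pics/t3.png

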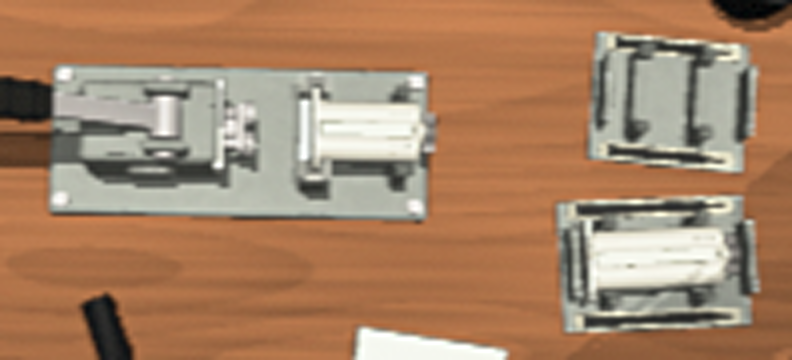

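View pics/s3.png

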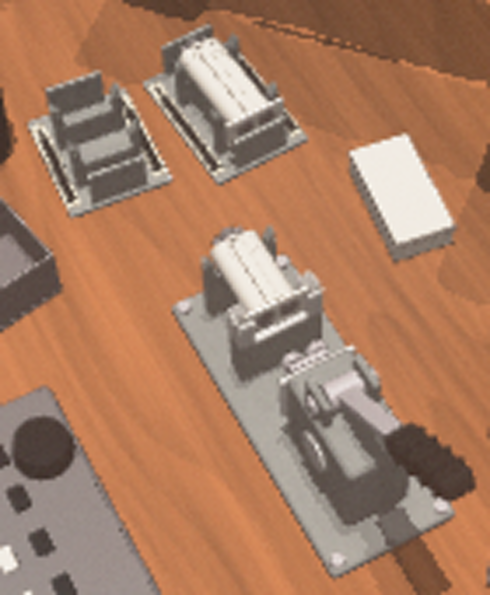

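Top view: the seated short cartridge is white, at crop (365,130); its flange slot is at (311,135) and the discs at (240,130). The empty short stand is at (670,100), and the long cartridge in its stand at (655,265). Lookalikes are the pink ones at full-picture (286,349) and (284,416), which I'll ignore. I choose the white short cartridge at (439,302). The pen cup stands close to the short stand, so I'll measure it while fitting the poses.

```bash
python3 - <<'E'
from h import *
import pickle
from scipy.optimize import least_squares
d,e=pickle.load(open("de.pkl","rb"))
T=lambda p:np.array(p)/4+[222,186]-.4; S=lambda p:np.array(p)/3.5+[190,125]-.4
def fit(L,W,top,sc,x0):
    C={'a':(-L/2,W/2),'b':(L/2,W/2),'c':(L/2,-W/2),'d':(-L/2,-W/2)}
    def w(p,k):
        c,s=np.cos(p[2]),np.sin(p[2]); x,y=C[k]; return [p[0]+c*x-s*y,p[1]+s*x+c*y,p[3]]
    def f(p): return np.concatenate([proj(d,w(p,k))-T(v) for k,v in top.items()]+[proj(e,w(p,k))-S(v) for k,v in sc.items()]+[[(p[3]-.008)/.004]])
    r=least_squares(f,x0); print(np.round(r.x[:2],4),"yaw",round(np.degrees(r.x[2]),2),"z",round(r.x[3],4),np.round(r.fun,1).tolist()); return r.x
# x of things -> world -y ; local +y -> world +x (image up)
B=fit(.3,.12,dict(a=(54,67),b=(428,73),c=(426,220),d=(51,213)),dict(a=(335,577),b=(174,305),d=(453,512)),[.53,.03,-1.57,.01])
Ss=fit(.124,.104,dict(a=(598,32),b=(748,46),c=(743,172),d=(589,158)),dict(a=(75,215),b=(29,122),d=(172,180)),[.57,-.34,-1.6,.008])
L=fit(.148,.104,dict(a=(557,202),b=(745,196),c=(751,326),d=(566,332)),dict(a=(221,182),b=(146,84),d=(307,137)),[.44,-.32,-1.5,.008])
# flange (top edge z~.101) : crop pix top middle of white flange bar & cap tip
for n,u,z in(("flange",(304,136),.101),("slotcheekL",(316,85),.105),("slotcheekR",(314,186),.105),("captip",(432,134),.085),("barrelend",(418,131),.0965)):
    P=pix(d,T(u),z)[:2]-B[:2]; c,s=np.cos(B[2]),np.sin(B[2]); print(n,np.round([c*P[0]+s*P[1],-s*P[0]+c*P[1]],4),np.round(P+B[:2],4))
a=d["img"][150:200,395:440][:,:,::-1]; b=e["img"][115:180,155:205][:,:,::-1]
A=cv2.resize(a,(405,450),interpolation=2); Bb=cv2.resize(b,(346,450),interpolation=2); cv2.imwrite("pics/cup.png",np.hstack([A,Bb]))
E
```

```text
[0.5333 0.0067] yaw -90.23 z 0.0045 [0.2, -0.9, -0.0, -0.2, 0.1, 0.3, -0.5, -0.2, -0.2, -0.3, -0.6, -0.2, 1.4, -0.2, -0.9]
[ 0.5731 -0.3366] yaw -94.13 z 0.0035 [-0.7, -0.3, 0.3, -0.3, -0.2, 0.1, -0.5, 0.1, -0.6, -0.2, -0.4, -0.6, 0.8, -0.9, -1.1]
[ 0.4429 -0.3232] yaw -86.92 z 0.0027 [-0.2, -0.2, -0.8, -0.3, 0.1, -0.0, -0.5, 0.1, -0.6, -0.2, -0.8, -1.4, 1.1, -0.5, -1.3]
flange [ 0.0485 -0.0078] [ 0.5253 -0.0418]
slotcheekL [0.0567 0.0306] [ 0.5637 -0.0501]
slotcheekR [ 0.0565 -0.046 ] [ 0.4871 -0.0497]
captip [ 0.1463 -0.0017] [ 0.531  -0.1396]
barrelend [ 0.1346 -0.0013] [ 0.5315 -0.1279]
```

View pics/cup.png

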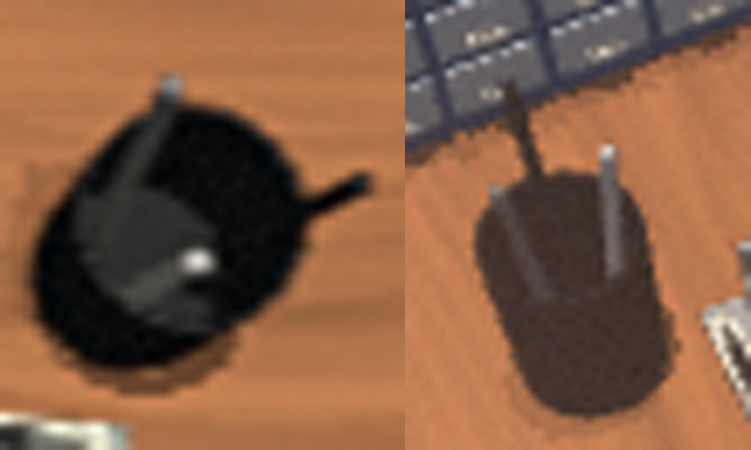

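```bash
cat >> h.py <<'E'
from scipy.optimize import least_squares
def tri(d,u,e,v):
    r=least_squares(lambda P:np.r_[proj(d,P)-u,proj(e,P)-v],[.55,-.2,.1]); return np.round(r.x,4),np.round(r.fun,1)
E
python3 - <<'E'
from h import *
import pickle
d,e=pickle.load(open("de.pkl","rb"))
print("white pen",tri(d,(416.9,179.1),e,(183.9,137.4)))
print("pen2",tri(d,(395+170/9,150+85/9),e,(155+90/6.92,115+190/6.92)))
print("pen3",tri(d,(395+365/9,150+183/9),e,(155+105/6.92,115+85/6.92)))
sc=lambda P:((proj(e,P)-[190,125]+.4)*3.5).round().tolist(); tp=lambda P:((proj(d,P)-[222,186]+.4)*4).round().tolist()
for n,o in(("short",(.533,-.0465,.085)),):
  for x in(0,4,80,94):
    for y,z in((-.0315 if x<5 else -.023,.016 if x<5 else 0),(.0315 if x<5 else .023,.016 if x<5 else 0)):
      P=np.array([o[0]+y,o[1]-x/1000,o[2]+z]); print(x,y,tp(P),sc(P))
# white mask
for nm,c in(("top",d),("scene",e)):
    im=c["img"].astype(int); m=(im.min(2)>185)&(im.max(2)-im.min(2)<40)
    n,l,s,ce=cv2.connectedComponentsWithStats(m.astype(np.uint8))
    for i in range(1,n):
        if s[i,4]>60 and ((nm=="top" and 270<ce[i,0]<420 and 190<ce[i,1]<275) or (nm=="scene" and 190<ce[i,0]<330 and 125<ce[i,1]<230)): print(nm,s[i].tolist(),ce[i].round(1))
E
```

```text
white pen (array([ 0.6489, -0.3938,  0.1383]), array([ 0.1, -0.1,  0.1,  0. ]))
pen2 (array([ 0.7034, -0.3807,  0.1585]), array([ 0. , -0.1,  0.1,  0. ]))
pen3 (array([ 0.6733, -0.4464,  0.1475]), array([-0.2,  0.3, -0.4, -0.1]))
0 -0.0315 [310.0, 168.0] [312.0, 285.0]
0 0.0315 [311.0, 85.0] [247.0, 316.0]
4 -0.0315 [315.0, 168.0] [310.0, 282.0]
4 0.0315 [316.0, 85.0] [244.0, 313.0]
80 -0.023 [415.0, 161.0] [259.0, 232.0]
80 0.023 [415.0, 101.0] [212.0, 253.0]
94 -0.023 [433.0, 161.0] [252.0, 220.0]
94 0.023 [433.0, 102.0] [205.0, 241.0]
top [297, 208, 31, 18, 383] [311.7 217.8]
top [276, 212, 10, 16, 66] [280.  218.7]
top [368, 241, 36, 18, 435] [384.8 249.6]
scene [242, 136, 26, 25, 262] [253.8 147.7]
scene [290, 164, 29, 30, 491] [304.3 178.5]
scene [251, 191, 27, 25, 288] [262.1 202.2]
```

```bash
cat >> h.py <<'E'
def go(x,y,z,yaw,q=None,pr=True):
    s=get_state(); p,r=q if q else (np.array(s["tcp_pos"]),s["eef_rot"][2])
    a=np.radians(r); D=np.array([x,y,z])-p
    sl=np.array([D[0]*np.cos(a)+D[1]*np.sin(a),D[0]*np.sin(a)-D[1]*np.cos(a),-D[2]])/.15
    t=-((yaw-r+90)%180-90)/90
    print("at",np.round(s["tcp_pos"],4),"yaw",round(s["eef_rot"][2],2),"t",s["time_s"],"-> slide",np.round(sl,3),"turn",round(t,3))
E
python3 -c "
from h import *
go(.36,-.45,.25,-120); go(.533,-.0845,.2,-90.2)"
```

```text
at [ 0.2788 -0.6147  0.1876] yaw -155.6 t 2.9 -> slide [-0.947  0.776 -0.416] turn -0.396
at [ 0.2788 -0.6147  0.1876] yaw -155.6 t 2.9 -> slide [-3.003  2.519 -0.083] turn -0.727
```

Emit:
send_rows(
  moves=[
    {"slide":[-0.2,0.16,-0.1],"turn":-0.08,"gripper":1},
    {"slide":[-0.4,0.32,-0.2],"turn":-0.16,"gripper":1},
    {"slide":[-0.6,0.48,-0.3],"turn":-0.24,"gripper":1},
    {"slide":[-0.8,0.64,-0.4],"turn":-0.32,"gripper":1},
    {"slide":[-0.95,0.78,-0.4],"turn":-0.39,"gripper":1},
  ],
)

```text
time_s: 3.32
tcp_pos: [0.3621, -0.4486, 0.251]
eef_rot: [-179.7, -0.1, -120.1]
contact_force: [1.4, 0.2, -0.4]
gripper_width: 0.0877
gripper_force: 0.0
```

```bash
python3 -c "
from h import *
go(.533,-.0845,.2,-90.2); print(get_state()['contact_force'],get_state()['joints'])"
```

```text
at [ 0.3621 -0.4486  0.251 ] yaw -120.1 t 3.3167 -> slide [-2.671  0.232  0.34 ] turn -0.332
[ 1.40961477  0.22657757 -0.35768497] [-3.16096672e+01  9.07682186e+00 -6.56562904e+00  6.41390301e-02
 -7.40683512e+01  1.48801425e+00]
```

Emit:
send_rows(
  moves=[
    {"slide":[-0.25,0.02,0],"turn":-0.06,"gripper":1},
    {"slide":[-0.5,0.04,0],"turn":-0.13,"gripper":1},
    {"slide":[-0.75,0.06,0],"turn":-0.2,"gripper":1},
    {"slide":[-1,0.09,0],"turn":-0.27,"gripper":1},
    {"slide":[-1,0.09,0],"turn":-0.332,"gripper":1},
  ],
)

```text
time_s: 3.73
tcp_pos: [0.4269, -0.3088, 0.2481]
eef_rot: [-179.9, 0.0, -90.1]
contact_force: [-0.5, -0.8, 0.7]
gripper_width: 0.0875
gripper_force: 0.0
```

```bash
python3 -c "
from h import *
go(.533,-.0845,.2,-90.2)"
```

```text
at [ 0.4269 -0.3088  0.2481] yaw -90.07 t 3.7333 -> slide [-1.496 -0.705  0.321] turn 0.001
```

Emit:
send_rows(
  moves=[
    {"slide":[-0.2,-0.14,0],"turn":0,"gripper":1},
    {"slide":[-0.4,-0.28,0],"turn":0,"gripper":1},
    {"slide":[-0.6,-0.42,0],"turn":0,"gripper":1},
    {"slide":[-0.8,-0.56,0],"turn":0,"gripper":1},
    {"slide":[-1,-0.7,0],"turn":0,"gripper":1},
  ],
)

```text
time_s: 4.15
tcp_pos: [0.5321, -0.1627, 0.248]
eef_rot: [-180.0, 0.0, -90.6]
contact_force: [0.8, -0.4, -0.0]
gripper_width: 0.0876
gripper_force: 0.0
```

Emit:
send_rows(
  moves=[
    {"slide":[-0.2,0,0.1],"turn":0,"gripper":1},
    {"slide":[-0.4,0,0.2],"turn":0,"gripper":1},
    {"slide":[-0.49,0,0.3],"turn":0,"gripper":1},
    {"slide":[-0.49,0,0.5],"turn":0,"gripper":1},
    {"slide":[-0.49,0,0.6],"turn":0,"gripper":1},
  ],
)

```text
time_s: 4.57
tcp_pos: [0.5311, -0.0895, 0.1552]
eef_rot: [179.9, 0.0, -90.5]
contact_force: [-0.5, 0.2, -0.3]
gripper_width: 0.0879
gripper_force: 0.0
```

```bash
python3 -c "
from h import *
go(.533,-.0845,.070,-90.2);print(get_state()['contact_force'])
cap('top','t4.png',(270,186,370,256),4);cap('scene','s4.png',(210,145,310,245),4)
a=cv2.imread('pics/t4.png');b=cv2.imread('pics/s4.png');cv2.imwrite('pics/c4.png',np.hstack([cv2.copyMakeBorder(a,0,120,0,0,0),b]))"
```

```text
at [ 0.5311 -0.0895  0.1552] yaw -90.53 t 4.5667 -> slide [-0.033 -0.012  0.568] turn -0.004
[-0.4786156   0.1601899  -0.33553371]
```

View pics/c4.png

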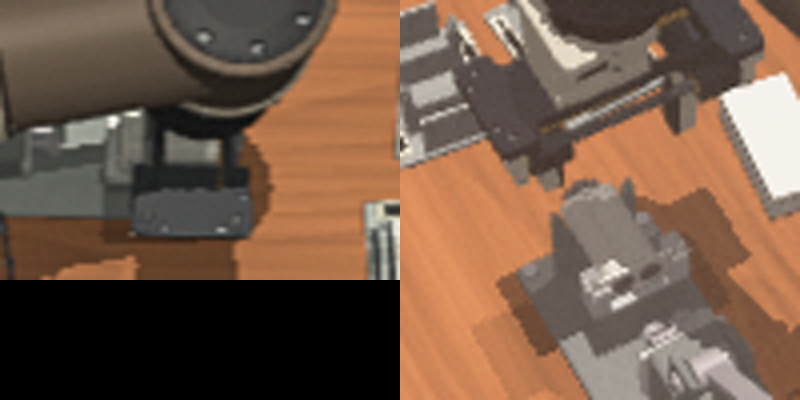

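The open gripper straddles the white cartridge: fingers at (545,165) and (683,110) in the right crop, cartridge at (610,230). I'll descend now.

Emit:
send_rows(
  moves=[
    {"slide":[-0.03,-0.012,0.15],"turn":0,"gripper":1},
    {"slide":[-0.03,-0.012,0.3],"turn":0,"gripper":1},
    {"slide":[-0.03,-0.012,0.42],"turn":0,"gripper":1},
    {"slide":[-0.03,-0.012,0.52],"turn":0,"gripper":1},
    {"slide":[-0.03,-0.012,0.57],"turn":0,"gripper":1},
  ],
)

```text
time_s: 5.08
tcp_pos: [0.534, -0.0867, 0.0716]
eef_rot: [180.0, -0.0, -90.6]
contact_force: [-0.5, 0.1, 0.6]
gripper_width: 0.0876
gripper_force: 0.0
```

Emit:
send_rows(
  newtons=4,
  moves=[
    {"slide":[0,0,0],"turn":0,"gripper":0.7},
    {"slide":[0,0,0],"turn":0,"gripper":0.62},
    {"slide":[0,0,0],"turn":0,"gripper":0.58},
    {"slide":[0,0,0],"turn":0,"gripper":0.55},
    {"slide":[0,0,0],"turn":0,"gripper":0.54},
  ],
)

```text
time_s: 5.5
tcp_pos: [0.5347, -0.0864, 0.0731]
eef_rot: [-179.9, 0.0, -90.6]
contact_force: [-0.0, 0.1, -0.4]
gripper_width: 0.0596
gripper_force: 0.0
```

Emit:
send_rows(
  moves=[
    {"slide":[0,0,0.015],"turn":0,"gripper":0.52},
    {"slide":[0,0,0.015],"turn":0,"gripper":0.5},
    {"slide":[0,0,0.015],"turn":0,"gripper":0.48},
    {"slide":[0,0,0.015],"turn":0,"gripper":0.46},
    {"slide":[0,0,0.015],"turn":0,"gripper":0.45},
  ],
)

```text
time_s: 5.92
tcp_pos: [0.534, -0.0864, 0.0698]
eef_rot: [180.0, -0.0, -90.6]
contact_force: [0.5, 0.0, 1.3]
gripper_width: 0.0401
gripper_force: 0.0
```

Emit:
send_rows(
  moves=[
    {"slide":[0,0,0],"turn":0,"gripper":0.42},
    {"slide":[0,0,0],"turn":0,"gripper":0.4},
    {"slide":[0,0,0],"turn":0,"gripper":0.4},
    {"slide":[0,0,0],"turn":0,"gripper":0.4},
    {"slide":[0,0,0],"turn":0,"gripper":0.4},
  ],
)

```text
time_s: 6.33
tcp_pos: [0.534, -0.0864, 0.0698]
eef_rot: [180.0, -0.0, -90.6]
contact_force: [0.2, 0.4, -0.2]
gripper_width: 0.0352
gripper_force: 0.0
```

```bash
python3 -c "
from h import *
cap('scene','s5.png',(200,135,330,255),4.8)
print(get_state()['gripper_width'],get_state()['gripper_force'])"
```

```text
0.034940279966124546 0.0
```

View pics/s5.png

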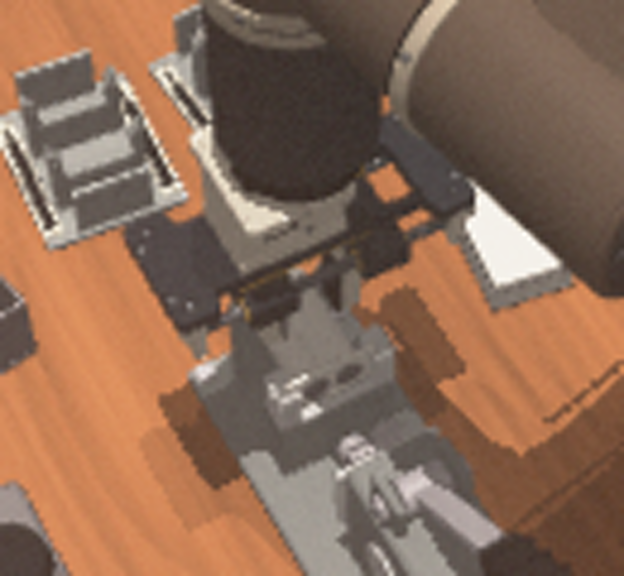

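```bash
python3 -c "
from h import *
e=cap('scene')
s=lambda P:((proj(e,P)-[200,135])*4.8).round().tolist()
for P in((.534,-.0864,.07),(.534,-.0864,.085),(.534,-.0864,.135),(.557,-.0864,.085),(.511,-.0864,.085),(.534,-.0465,.085),(.534,-.1405,.085),(.63,-.0864,.135),(.437,-.0864,.135),(.557,-.0864,.11),(.511,-.0864,.11)): print(P,s(P))
print(get_state()['gripper_width'],get_state()['joint_torque'])"
```

```text
(0.534, -0.0864, 0.07) [303.0, 342.0]
(0.534, -0.0864, 0.085) [302.0, 329.0]
(0.534, -0.0864, 0.135) [300.0, 285.0]
(0.557, -0.0864, 0.085) [270.0, 345.0]
(0.511, -0.0864, 0.085) [334.0, 315.0]
(0.534, -0.0465, 0.085) [333.0, 377.0]
(0.534, -0.1405, 0.085) [262.0, 267.0]
(0.63, -0.0864, 0.135) [158.0, 350.0]
(0.437, -0.0864, 0.135) [438.0, 222.0]
(0.557, -0.0864, 0.11) [268.0, 323.0]
(0.511, -0.0864, 0.11) [334.0, 293.0]
0.03522786083645647 [-1.41780451e-04 -4.43511021e+01  2.40630591e+01  5.74208066e+00
  1.87995646e-02 -1.47055621e-04]
```

```bash
python3 -c "
from h import *
d=cap('top');e=cap('scene')
for z in(.2,.24,.28,.32): print(z,((proj(d,(.4345,-.0895,z))-[270,186])*4).round(), ((proj(e,(.4345,-.0895,z))-[210,145])*4+[400,0]).round(),((proj(e,(.6275,-.0895,z))-[210,145])*4+[400,0]).round())
for z in(.155,.175,.2): print(z,((proj(e,(.531-.055,-.0895,z))-[210,145])*4+[400,0]).round(),((proj(e,(.531+.055,-.0895,z))-[210,145])*4+[400,0]).round())
"
```

```text
0.2 [181. 245.] [729.  87.] [486. 196.]
0.24 [185. 239.] [731.  52.] [481. 163.]
0.28 [190. 234.] [733.  15.] [475. 127.]
0.32 [194. 228.] [735. -24.] [470.  90.]
0.155 [678. 147.] [543. 208.]
0.175 [678. 131.] [542. 192.]
0.2 [678. 110.] [540. 172.]
```

Emit:
send_rows(
  newtons=3,
  moves=[
    {"slide":[0,0,0],"turn":0,"gripper":0.38},
    {"slide":[0,0,0],"turn":0,"gripper":0.36},
    {"slide":[0,0,0],"turn":0,"gripper":0.34},
    {"slide":[0,0,0],"turn":0,"gripper":0.32},
    {"slide":[0,0,0],"turn":0,"gripper":0.3},
  ],
)

```text
time_s: 6.95
tcp_pos: [0.534, -0.0864, 0.0698]
eef_rot: [180.0, 0.0, -90.6]
contact_force: [-0.5, 0.9, -0.1]
gripper_width: 0.0275
gripper_force: 0.0
```

```bash
python3 -c "
from h import *
cap('scene','s6.png',(225,165,305,225),10)
print(get_state())"
```

```text
{'time_s': 7.0, 'joints': array([ 1.15782149e+01,  1.42598746e+01, -2.52578282e+01,  8.49017731e-04,
       -5.04787273e+01, -1.22017240e+01]), 'qd': array([-0.01814605,  0.05035125,  0.05256082, -0.00078366,  0.03587583,
        0.00803084]), 'joint_torque': array([ 1.22399873e-03, -4.43527615e+01,  2.40618163e+01,  5.74159160e+00,
        1.89775683e-02, -4.37807341e-05]), 'tcp_pos': array([ 0.53405121, -0.08637538,  0.0698286 ]), 'eef_rot': array([-1.79996372e+02,  1.14359888e-04, -9.06229688e+01]), 'contact_force': array([ 0.24485325, -0.06183922, -0.12836976]), 'moment': array([ 0.02920215,  0.07687397, -0.02596222]), 'gripper_force': 0.0, 'gripper_width': 0.026694957591642886}
```

View pics/s6.png

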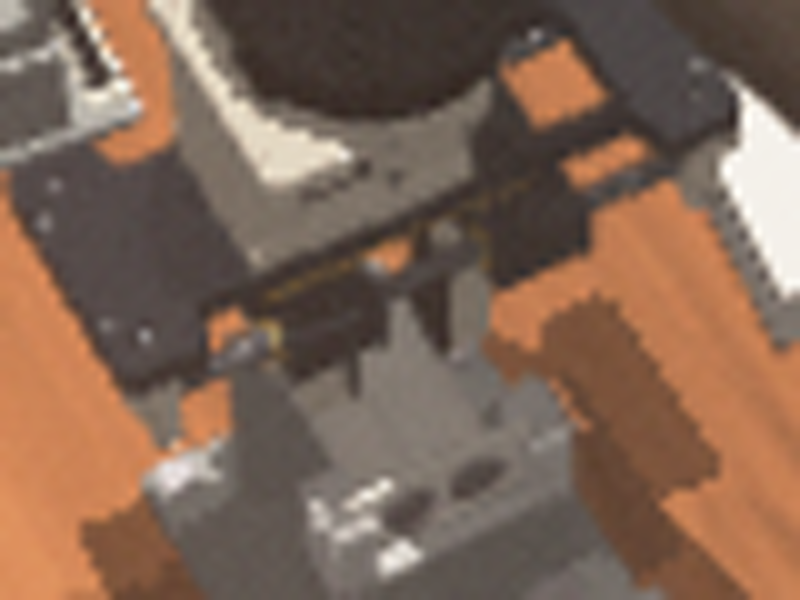

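Emit:
send_rows(
  newtons=10,
  moves=[
    {"slide":[0,0,0],"turn":0,"gripper":0.2},
    {"slide":[0,0,0],"turn":0,"gripper":0.1},
    {"slide":[0,0,0],"turn":0,"gripper":0},
    {"slide":[0,0,0],"turn":0,"gripper":0},
    {"slide":[0,0,0],"turn":0,"gripper":0},
  ],
)

```text
time_s: 7.42
tcp_pos: [0.534, -0.0864, 0.0698]
eef_rot: [180.0, -0.0, -90.6]
contact_force: [-0.6, 0.3, 0.3]
gripper_width: 0.0021
gripper_force: 0.0
```

```bash
python3 - <<'E'
from h import *
a=cv2.imread('pics/s6.png'); a=cv2.resize(a,(80,60),interpolation=cv2.INTER_AREA).astype(int)
e=cap('scene','s7.png',(225,165,305,225),10); b=e['img'][165:225,225:305,::-1].astype(int)
m=(abs(a-b).max(2)>25).astype(np.uint8); n,l,s,c=cv2.connectedComponentsWithStats(m)
print([(s[i].tolist(),c[i].round(1).tolist()) for i in range(1,n) if s[i,4]>5])
q=get_state();print(q['gripper_width'],q['gripper_force'])
print([(np.round(r['location'],3),round(r['p'],2)) for r in optics.look_for('scene','short')])
E
```

```text
[([48, 7, 6, 8, 30], [50.1, 10.8]), ([52, 17, 8, 10, 41], [56.0, 21.2]), ([43, 22, 3, 3, 7], [44.3, 23.0]), ([36, 24, 6, 4, 16], [38.5, 25.5]), ([43, 26, 7, 10, 40], [45.7, 30.0]), ([24, 29, 8, 5, 19], [26.8, 30.8]), ([38, 30, 4, 8, 26], [39.6, 33.8]), ([28, 33, 5, 6, 20], [30.0, 35.7]), ([30, 48, 4, 3, 7], [31.7, 49.1])]
0.0008233110067376272 0.0
[(array([0.298, 0.252, 0.021]), 0.87), (array([ 0.539, -0.06 ,  0.096]), 0.83)]
```

Emit:
send_rows(
  moves=[
    {"slide":[0,0,0.01],"turn":0,"gripper":0},
    {"slide":[0,0,0.02],"turn":0,"gripper":0},
    {"slide":[0,0,0.03],"turn":0,"gripper":0},
    {"slide":[0,0,0.03],"turn":0,"gripper":0},
    {"slide":[0,0,0.03],"turn":0,"gripper":0},
  ],
)

```text
time_s: 7.93
tcp_pos: [0.5339, -0.0864, 0.0651]
eef_rot: [180.0, -0.0, -90.6]
contact_force: [0.7, -0.3, 0.5]
gripper_width: 0.0006
gripper_force: 0.0
```

```bash
python3 - <<'E'
from h import *
s=get_state(); print(s['tcp_pos'],s['contact_force'])
e=optics.capture('scene')
for z in(.0965,.11,.13): print(z, pix(e,(265,203),z).round(4))
E
```

```text
[ 0.53387718 -0.08640728  0.06509592] [ 0.69002611 -0.33566308  0.46560289]
0.0965 [ 0.5308 -0.0788  0.0965]
0.11 [ 0.5347 -0.071   0.11  ]
0.13 [ 0.5405 -0.0596  0.13  ]
```

Emit:
send_rows(
  moves=[
    {"slide":[0,0,0.01],"turn":0,"gripper":0},
    {"slide":[0,0,0.02],"turn":0,"gripper":0},
    {"slide":[0,0,0.03],"turn":0,"gripper":0},
    {"slide":[0,0,0.04],"turn":0,"gripper":0},
    {"slide":[0,0,0.04],"turn":0,"gripper":0},
  ],
)

```text
time_s: 8.4
tcp_pos: [0.5337, -0.0864, 0.0589]
eef_rot: [180.0, -0.0, -90.6]
contact_force: [0.1, 1.3, -0.0]
gripper_width: 0.0004
gripper_force: 0.0
```

```bash
python3 - <<'E'
from h import *
e=cap('scene','s8.png',(225,155,305,215),10)
E
```

```text
(no output)
```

View pics/s8.png

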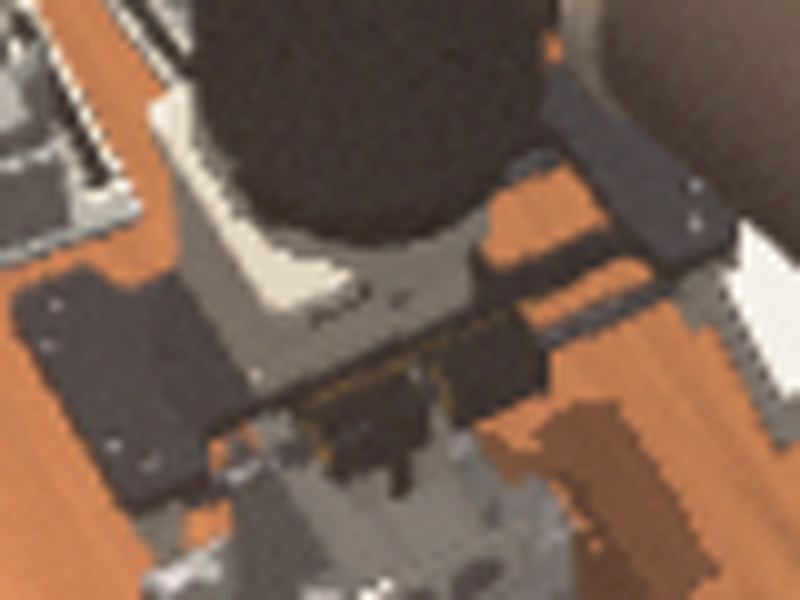

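Emit:
send_rows(
  moves=[
    {"slide":[0,0,0.015],"turn":0,"gripper":0},
    {"slide":[0,0,0.03],"turn":0,"gripper":0},
    {"slide":[0,0,0.045],"turn":0,"gripper":0},
    {"slide":[0,0,0.045],"turn":0,"gripper":0},
    {"slide":[0,0,0.045],"turn":0,"gripper":0},
  ],
)

```text
time_s: 8.87
tcp_pos: [0.5352, -0.0867, 0.0564]
eef_rot: [-179.8, -0.0, -90.5]
contact_force: [-12.3, 3.2, 34.4]
gripper_width: 0.0003
gripper_force: 17.9
```

Emit:
send_rows(
  newtons=6,
  moves=[
    {"slide":[0,0,-0.1],"turn":0,"gripper":0},
    {"slide":[0,0,-0.25],"turn":0,"gripper":0},
    {"slide":[0,0,-0.45],"turn":0,"gripper":0.5},
    {"slide":[0,0,-0.45],"turn":0,"gripper":1},
    {"slide":[0,0,-0.45],"turn":0,"gripper":1},
  ],
)

```text
time_s: 9.28
tcp_pos: [0.5354, -0.0862, 0.1219]
eef_rot: [-179.8, 0.0, -90.6]
contact_force: [-1.1, -0.6, -1.8]
gripper_width: 0.0152
gripper_force: 0.0
```

```bash
python3 - <<'E'
from h import *
go(.533,-.0865,.033,-90.2)
s=get_state(); print(s['contact_force'],s['gripper_width'],s['joints'])
e=cap('scene'); 
for n in('short','short_grip'): print([(np.round(r['location'],3),round(r['p'],2)) for r in optics.look_for('scene',n)])
E
```

```text
at [ 0.5354 -0.0862  0.1219] yaw -90.62 t 9.2833 -> slide [0.002 0.016 0.593] turn -0.005
[-1.06098304 -0.56288174 -1.75167404] 0.015194161417658093 [ 1.15780006e+01  1.10453360e+01 -2.16418748e+01  1.23138384e-02
 -5.70728921e+01 -1.22017342e+01]
[(array([0.298, 0.255, 0.022]), 0.78), (array([0.444, 0.248, 0.021]), 0.72), (array([ 0.535, -0.075,  0.096]), 0.65), (array([0.559, 0.07 , 0.046]), 0.37)]
[(array([0.444, 0.246, 0.026]), 0.92), (array([0.296, 0.252, 0.021]), 0.8), (array([ 0.542, -0.082,  0.093]), 0.56)]
```

Emit:
send_rows(
  moves=[
    {"slide":[0,0,0],"turn":0,"gripper":1},
    {"slide":[0,0,0],"turn":0,"gripper":1},
    {"slide":[0,0,0],"turn":0,"gripper":1},
    {"slide":[0,0,0],"turn":0,"gripper":1},
    {"slide":[0,0,0],"turn":0,"gripper":1},
  ],
)

```text
time_s: 9.85
tcp_pos: [0.5339, -0.0864, 0.1198]
eef_rot: [180.0, -0.0, -90.6]
contact_force: [-0.4, 0.2, 0.4]
gripper_width: 0.0599
gripper_force: 0.0
```

Emit:
send_rows(
  moves=[
    {"slide":[0,0.013,0.1],"turn":0,"gripper":1},
    {"slide":[0,0.013,0.2],"turn":0,"gripper":1},
    {"slide":[0,0.013,0.3],"turn":0,"gripper":1},
    {"slide":[0,0.013,0.38],"turn":0,"gripper":1},
    {"slide":[0,0.013,0.43],"turn":0,"gripper":1},
  ],
)

```text
time_s: 10.27
tcp_pos: [0.5313, -0.0864, 0.0542]
eef_rot: [179.9, -0.0, -90.6]
contact_force: [0.3, 0.1, -0.3]
gripper_width: 0.0868
gripper_force: 0.0
```

Emit:
send_rows(
  moves=[
    {"slide":[0,0,0.02],"turn":0,"gripper":1},
    {"slide":[0,0,0.04],"turn":0,"gripper":1},
    {"slide":[0,0,0.06],"turn":0,"gripper":1},
    {"slide":[0,0,0.06],"turn":0,"gripper":1},
    {"slide":[0,0,0.06],"turn":0,"gripper":1},
  ],
)

```text
time_s: 10.68
tcp_pos: [0.5323, -0.0863, 0.0469]
eef_rot: [-180.0, 0.0, -90.6]
contact_force: [0.3, 0.6, 0.0]
gripper_width: 0.0879
gripper_force: 0.0
```

Emit:
send_rows(
  moves=[
    {"slide":[0,0,0.015],"turn":0,"gripper":1},
    {"slide":[0,0,0.03],"turn":0,"gripper":1},
    {"slide":[0,0,0.045],"turn":0,"gripper":1},
    {"slide":[0,0,0.045],"turn":0,"gripper":1},
    {"slide":[0,0,0.045],"turn":0,"gripper":1},
  ],
)

```text
time_s: 11.1
tcp_pos: [0.5319, -0.0864, 0.0397]
eef_rot: [180.0, -0.0, -90.6]
contact_force: [0.1, -0.3, -0.0]
gripper_width: 0.0873
gripper_force: 0.0
```

Emit:
send_rows(
  newtons=4,
  moves=[
    {"slide":[0,0,0.015],"turn":0,"gripper":0.6},
    {"slide":[0,0,0.03],"turn":0,"gripper":0.5},
    {"slide":[0,0,0.04],"turn":0,"gripper":0.5},
    {"slide":[0,0,0.04],"turn":0,"gripper":0.47},
    {"slide":[0,0,0.04],"turn":0,"gripper":0.47},
  ],
)

```text
time_s: 11.52
tcp_pos: [0.532, -0.0864, 0.0337]
eef_rot: [180.0, -0.0, -90.6]
contact_force: [-0.2, -0.2, 0.1]
gripper_width: 0.0596
gripper_force: 0.0
```

Emit:
send_rows(
  newtons=4,
  moves=[
    {"slide":[0,0,0],"turn":0,"gripper":0.45},
    {"slide":[0,0,0],"turn":0,"gripper":0.45},
    {"slide":[0,0,0],"turn":0,"gripper":0.45},
    {"slide":[0,0,0],"turn":0,"gripper":0.45},
    {"slide":[0,0,0],"turn":0,"gripper":0.45},
  ],
)

```text
time_s: 11.93
tcp_pos: [0.5341, -0.0863, 0.0345]
eef_rot: [-179.8, 0.0, -90.6]
contact_force: [5.6, -2.0, -1.2]
gripper_width: 0.0459
gripper_force: 4.0
```

Emit:
send_rows(
  newtons=15,
  moves=[
    {"slide":[0,-0.02,0],"turn":0,"gripper":0.4},
    {"slide":[0,-0.02,0],"turn":0,"gripper":0.4},
    {"slide":[0,-0.02,0],"turn":0,"gripper":0.4},
    {"slide":[0,-0.02,0],"turn":0,"gripper":0.4},
    {"slide":[0,-0.02,0],"turn":0,"gripper":0.4},
  ],
)

```text
time_s: 12.35
tcp_pos: [0.5352, -0.0864, 0.0341]
eef_rot: [-180.0, -0.0, -90.6]
contact_force: [-0.8, 0.2, 5.0]
gripper_width: 0.0455
gripper_force: 15.0
```

```bash
python3 -c "
from h import *
go(.5347,-.0863,.20,-90.6)"
```

```text
at [ 0.5352 -0.0864  0.0341] yaw -90.61 t 12.35 -> slide [-1.000e-03  3.000e-03 -1.106e+00] turn -0.0
```

Emit:
send_rows(
  moves=[
    {"slide":[0,0,-0.1],"turn":0,"gripper":0.4},
    {"slide":[0,0,-0.22],"turn":0,"gripper":0.4},
    {"slide":[0,0,-0.4],"turn":0,"gripper":0.4},
    {"slide":[0,0,-0.6],"turn":0,"gripper":0.4},
    {"slide":[0,0,-0.75],"turn":0,"gripper":0.4},
  ],
)

```text
time_s: 12.77
tcp_pos: [0.5349, -0.0864, 0.148]
eef_rot: [-180.0, 0.0, -90.6]
contact_force: [1.5, 0.5, -0.6]
gripper_width: 0.0453
gripper_force: 15.0
```

```bash
python3 -c "
from h import *
d=cap('top');e=cap('scene')
for c in('top','scene'):
  for n in('short','short_grip'): print(c,n,[(np.round(r['location'],3),round(r['p'],2)) for r in optics.look_for(c,n)])
go(.575,-.33,.15,-94.1); print(get_state()['contact_force'],get_state()['gripper_width'])"
```

```text
top short [(array([0.44 , 0.247, 0.026]), 0.86), (array([0.285, 0.242, 0.025]), 0.71)]
top short_grip [(array([0.439, 0.24 , 0.025]), 0.89), (array([0.286, 0.246, 0.026]), 0.77)]
scene short [(array([0.441, 0.248, 0.021]), 0.93), (array([ 0.535, -0.055,  0.213]), 0.86), (array([0.298, 0.254, 0.02 ]), 0.67)]
scene short_grip [(array([ 0.537, -0.062,  0.211]), 0.76), (array([0.444, 0.246, 0.026]), 0.76), (array([0.297, 0.255, 0.024]), 0.69)]
at [ 0.5339 -0.0864  0.1449] yaw -90.64 t 13.0667 -> slide [ 1.621 -0.292 -0.034] turn 0.038
[-0.69034053  1.52823705 -0.51066879] 0.045652795030540275
```

Emit:
send_rows(
  moves=[
    {"slide":[0.15,-0.03,0],"turn":0,"gripper":0.4},
    {"slide":[0.35,-0.07,0],"turn":0,"gripper":0.4},
    {"slide":[0.6,-0.12,0],"turn":0,"gripper":0.4},
    {"slide":[0.82,-0.16,0],"turn":0,"gripper":0.4},
    {"slide":[1,-0.2,0],"turn":0,"gripper":0.4},
  ],
)

```text
time_s: 13.48
tcp_pos: [0.5626, -0.2386, 0.1444]
eef_rot: [179.8, 0.0, -90.6]
contact_force: [-0.6, -0.2, -0.4]
gripper_width: 0.0456
gripper_force: 15.0
```

Emit:
send_rows(
  moves=[
    {"slide":[0.2,-0.03,0],"turn":0.01,"gripper":0.4},
    {"slide":[0.4,-0.06,0],"turn":0.02,"gripper":0.4},
    {"slide":[0.55,-0.09,0],"turn":0.03,"gripper":0.4},
    {"slide":[0.62,-0.092,0],"turn":0.038,"gripper":0.4},
    {"slide":[0.62,-0.092,0],"turn":0.038,"gripper":0.4},
  ],
)

```text
time_s: 13.9
tcp_pos: [0.575, -0.3317, 0.1438]
eef_rot: [179.8, 0.0, -94.2]
contact_force: [0.5, 1.3, -1.3]
gripper_width: 0.0456
gripper_force: 15.0
```

```bash
python3 -c "
from h import *
d=cap('top','t9.png',(355,180,425,280),6);e=cap('scene','s9.png',(185,105,285,205),6)
a=cv2.imread('pics/t9.png');b=cv2.imread('pics/s9.png');o=np.hstack([a,b]);cv2.imwrite('pics/c9.png',cv2.resize(o,None,fx=.75,fy=.75))
for c in('top','scene'):
  for n in('short','short_grip'): print(c,n,[(np.round(r['location'],3),round(r['p'],2)) for r in optics.look_for(c,n)])
go(.575,-.3296,0,-94.1)"
```

```text
top short [(array([0.442, 0.245, 0.026]), 0.96), (array([0.293, 0.249, 0.026]), 0.88), (array([ 0.577, -0.302,  0.207]), 0.45), (array([0.348, 0.092, 0.028]), 0.39)]
top short_grip [(array([0.439, 0.241, 0.026]), 0.92), (array([0.291, 0.257, 0.026]), 0.73), (array([ 0.577, -0.301,  0.203]), 0.65)]
scene short [(array([ 0.574, -0.306,  0.205]), 0.76), (array([0.298, 0.256, 0.022]), 0.67), (array([0.442, 0.246, 0.024]), 0.58), (array([0.541, 0.161, 0.202]), 0.43)]
scene short_grip [(array([0.296, 0.254, 0.021]), 0.87), (array([0.446, 0.247, 0.024]), 0.83), (array([ 0.576, -0.312,  0.201]), 0.62), (array([ 0.679, -0.383,  0.074]), 0.33)]
at [ 0.5763 -0.3288  0.1464] yaw -93.96 t 14.2 -> slide [0.006 0.008 0.976] turn 0.002
```

Emit:
send_rows(
  moves=[
    {"slide":[0,0,0.2],"turn":0,"gripper":0.4},
    {"slide":[0,0,0.4],"turn":0,"gripper":0.4},
    {"slide":[0,0,0.6],"turn":0,"gripper":0.4},
    {"slide":[0,0,0.7],"turn":0,"gripper":0.4},
    {"slide":[0,0,0.76],"turn":0,"gripper":0.4},
  ],
)

```text
time_s: 14.62
tcp_pos: [0.5749, -0.3285, 0.0299]
eef_rot: [179.8, 0.1, -94.0]
contact_force: [-0.7, 0.3, -0.4]
gripper_width: 0.0455
gripper_force: 15.0
```

Emit:
send_rows(
  moves=[
    {"slide":[0,0,0.03],"turn":0,"gripper":0.4},
    {"slide":[0,0,0.06],"turn":0,"gripper":0.4},
    {"slide":[0,0,0.09],"turn":0,"gripper":0.4},
    {"slide":[0,0,0.1],"turn":0,"gripper":0.4},
    {"slide":[0,0,0.1],"turn":0,"gripper":0.4},
  ],
)

```text
time_s: 15.03
tcp_pos: [0.5765, -0.3299, 0.0178]
eef_rot: [-180.0, -0.0, -94.0]
contact_force: [0.1, 0.3, 0.1]
gripper_width: 0.0453
gripper_force: 15.0
```

```bash
python3 -c "
from h import *
go(.575,-.3296,0,-94.1);s=get_state();print(s['contact_force'],s['gripper_width'],s['gripper_force'])"
```

```text
at [ 0.5765 -0.3299  0.0178] yaw -94.04 t 15.0333 -> slide [-0.001  0.01   0.118] turn 0.001
[0.06953804 0.34141208 0.10543085] 0.045291159371402996 14.999480992555618
```

Emit:
send_rows(
  moves=[
    {"slide":[0,0.007,0.02],"turn":0,"gripper":0.4},
    {"slide":[0,0.007,0.04],"turn":0,"gripper":0.4},
    {"slide":[0,0.007,0.06],"turn":0,"gripper":0.4},
    {"slide":[0,0.007,0.07],"turn":0,"gripper":0.4},
    {"slide":[0,0.007,0.07],"turn":0,"gripper":0.4},
  ],
)

```text
time_s: 15.45
tcp_pos: [0.5748, -0.3297, 0.0063]
eef_rot: [180.0, 0.0, -94.0]
contact_force: [-0.0, -0.6, -1.3]
gripper_width: 0.0456
gripper_force: 15.0
```

Emit:
send_rows(
  moves=[
    {"slide":[0,0,0.012],"turn":0,"gripper":0.4},
    {"slide":[0,0,0.024],"turn":0,"gripper":0.4},
    {"slide":[0,0,0.036],"turn":0,"gripper":0.4},
    {"slide":[0,0,0.036],"turn":0,"gripper":0.4},
    {"slide":[0,0,0.036],"turn":0,"gripper":0.4},
  ],
)

```text
time_s: 15.87
tcp_pos: [0.5751, -0.3298, 0.0012]
eef_rot: [180.0, 0.0, -94.0]
contact_force: [0.5, 0.7, -2.5]
gripper_width: 0.0454
gripper_force: 15.0
```

Emit:
send_rows(
  moves=[
    {"slide":[0,0,0.008],"turn":0,"gripper":0.4},
    {"slide":[0,0,0.016],"turn":0,"gripper":0.4},
    {"slide":[0,0,0.02],"turn":0,"gripper":0.4},
    {"slide":[0,0,0.02],"turn":0,"gripper":0.4},
    {"slide":[0,0,0.02],"turn":0,"gripper":0.4},
  ],
)

```text
time_s: 16.28
tcp_pos: [0.5755, -0.3299, -0.0003]
eef_rot: [-180.0, -0.0, -94.0]
contact_force: [-1.4, 1.8, 7.7]
gripper_width: 0.0454
gripper_force: 15.0
```

Emit:
send_rows(
  moves=[
    {"slide":[0,0,0],"turn":0,"gripper":0.6},
    {"slide":[0,0,0],"turn":0,"gripper":0.7},
    {"slide":[0,0,0],"turn":0,"gripper":0.8},
    {"slide":[0,0,0],"turn":0,"gripper":0.8},
    {"slide":[0,0,0],"turn":0,"gripper":0.8},
  ],
)

```text
time_s: 16.7
tcp_pos: [0.5751, -0.3298, -0.0018]
eef_rot: [180.0, 0.0, -94.0]
contact_force: [-0.6, 0.0, -0.7]
gripper_width: 0.0688
gripper_force: 0.0
```

Emit:
send_rows(
  moves=[
    {"slide":[0,0,-0.1],"turn":0,"gripper":1},
    {"slide":[0,0,-0.25],"turn":0,"gripper":1},
    {"slide":[0,0,-0.5],"turn":0,"gripper":1},
    {"slide":[0,0,-0.75],"turn":0,"gripper":1},
    {"slide":[0,0,-0.8],"turn":0,"gripper":1},
  ],
)

```text
time_s: 17.12
tcp_pos: [0.5784, -0.3315, 0.1255]
eef_rot: [-179.5, -0.2, -94.0]
contact_force: [0.7, 0.5, 1.3]
gripper_width: 0.0871
gripper_force: 0.0
```

```bash
python3 -c "
from h import *
c=np.radians(-86.92); x=np.array([np.cos(c),np.sin(c)])
g=np.array([.4429,-.3232])-.019*x; print(g)
go(g[0]+.0015,g[1],.12,-86.9);s=get_state();print(s['contact_force'],s['gripper_width'],s['gripper_force'])"
```

```text
[ 0.44187913 -0.30422745]
at [ 0.5784 -0.3315  0.1255] yaw -93.98 t 17.1167 -> slide [-0.119  0.911  0.037] turn -0.079
[0.71292565 0.45644659 1.3197753 ] 0.08707849310193602 0.0
```

Emit:
send_rows(
  moves=[
    {"slide":[-0.02,0.2,0],"turn":-0.02,"gripper":1},
    {"slide":[-0.05,0.4,0],"turn":-0.04,"gripper":1},
    {"slide":[-0.08,0.6,0],"turn":-0.06,"gripper":1},
    {"slide":[-0.1,0.8,0],"turn":-0.079,"gripper":1},
    {"slide":[-0.119,0.9,0],"turn":-0.079,"gripper":1},
  ],
)

```text
time_s: 17.53
tcp_pos: [0.4385, -0.3017, 0.1183]
eef_rot: [180.0, 0.0, -86.9]
contact_force: [-1.1, 0.6, 0.6]
gripper_width: 0.0878
gripper_force: 0.0
```

```bash
python3 - <<'E'
from h import *
import pickle
d,e=pickle.load(open("de.pkl","rb"))
g=d["img"].astype(float).mean(2)
# intensity profiles along the axis: short row ~218, long row ~250
for r in(212,218,223): print("short",r,g[r,290:335].astype(int).tolist())
for r in(245,250,255): print("long",r,g[r,358:412].astype(int).tolist())
go(.4434,-.3042,.12,-86.9)
d2=cap('top'); e2=cap('scene')
for c in('top','scene'): print([(np.round(r['location'],3),round(r['p'],2)) for r in optics.look_for(c,'short')])
E
```

```text
short 212 [176, 175, 174, 173, 174, 163, 157, 228, 248, 188, 197, 242, 229, 227, 226, 227, 225, 224, 224, 224, 223, 222, 222, 222, 220, 219, 219, 221, 222, 223, 222, 225, 223, 221, 219, 217, 200, 171, 144, 120, 129, 131, 131, 131, 132]
short 218 [176, 175, 175, 175, 173, 161, 156, 224, 244, 189, 196, 220, 211, 247, 248, 246, 246, 246, 246, 245, 245, 245, 245, 245, 245, 245, 245, 245, 245, 245, 245, 246, 246, 247, 231, 182, 215, 239, 188, 143, 135, 127, 123, 123, 123]
short 223 [176, 175, 175, 177, 176, 155, 178, 241, 244, 186, 190, 240, 232, 232, 232, 232, 232, 233, 233, 233, 234, 234, 235, 235, 236, 236, 235, 236, 237, 237, 237, 239, 238, 236, 238, 244, 205, 141, 191, 192, 173, 130, 126, 123, 121]
long 245 [120, 122, 121, 125, 107, 66, 97, 161, 149, 71, 148, 208, 218, 232, 233, 234, 234, 233, 233, 234, 234, 234, 235, 235, 236, 236, 236, 236, 237, 237, 238, 238, 238, 240, 239, 240, 239, 222, 216, 228, 226, 222, 218, 246, 222, 138, 142, 124, 73, 54, 84, 136, 146, 111]
long 250 [122, 125, 124, 116, 104, 83, 58, 131, 150, 71, 91, 179, 226, 232, 245, 244, 244, 244, 244, 244, 245, 244, 244, 244, 243, 244, 244, 243, 243, 244, 244, 244, 244, 245, 245, 244, 244, 244, 244, 245, 244, 244, 238, 215, 203, 200, 155, 107, 95, 65, 55, 122, 149, 113]
long 255 [126, 127, 126, 112, 125, 127, 64, 144, 174, 86, 68, 195, 240, 227, 240, 241, 240, 239, 239, 238, 237, 236, 237, 235, 235, 233, 233, 232, 232, 231, 231, 231, 231, 231, 231, 220, 198, 198, 211, 225, 217, 197, 192, 189, 176, 128, 113, 146, 121, 57, 53, 100, 135, 121]
at [ 0.4385 -0.3017  0.1183] yaw -86.87 t 17.5333 -> slide [ 0.018 -0.032 -0.012] turn 0.0
[(array([0.29 , 0.242, 0.023]), 0.94), (array([0.441, 0.246, 0.03 ]), 0.79)]
[(array([0.439, 0.248, 0.022]), 0.94), (array([0.296, 0.255, 0.021]), 0.78), (array([ 0.575, -0.317,  0.059]), 0.58)]
```

```bash
python3 - <<'E'
from h import *
import pickle
d,e=pickle.load(open("de.pkl","rb"))
print("long rear",pix(d,(368.4,250),.064)[:2],"long barrel end",pix(d,(401,250),.058)[:2],pix(d,(402.5,246),.055)[:2])
print("short barrel end",pix(d,(326,212),.09)[:2],pix(d,(326,218),.09)[:2])
E
```

```text
long rear [ 0.44108832 -0.26045906] long barrel end [ 0.44357518 -0.3613728 ] [ 0.45624191 -0.36688215]
short barrel end [ 0.55189653 -0.1280668 ] [ 0.53347337 -0.12817648]
```

Emit:
send_rows(
  newtons=4,
  moves=[
    {"slide":[-0.013,-0.03,0.15],"turn":0,"gripper":1},
    {"slide":[-0.013,-0.03,0.35],"turn":0,"gripper":1},
    {"slide":[-0.013,-0.03,0.55],"turn":0,"gripper":1},
    {"slide":[-0.013,-0.03,0.67],"turn":0,"gripper":1},
    {"slide":[-0.013,-0.03,0.74],"turn":0,"gripper":1},
  ],
)

```text
time_s: 18.15
tcp_pos: [0.4456, -0.3, 0.0045]
eef_rot: [179.8, 0.1, -86.9]
contact_force: [-0.0, -0.1, 0.1]
gripper_width: 0.0878
gripper_force: 0.0
```

Emit:
send_rows(
  moves=[
    {"slide":[0,0,0.02],"turn":0,"gripper":0.6},
    {"slide":[0,0,0.04],"turn":0,"gripper":0.6},
    {"slide":[0,0,0.045],"turn":0,"gripper":0.6},
    {"slide":[0,0,0.045],"turn":0,"gripper":0.6},
    {"slide":[0,0,0.045],"turn":0,"gripper":0.6},
  ],
)

```text
time_s: 18.57
tcp_pos: [0.447, -0.3005, 0.0017]
eef_rot: [-179.9, -0.0, -86.9]
contact_force: [0.1, 0.2, 0.5]
gripper_width: 0.0599
gripper_force: 0.0
```

Emit:
send_rows(
  moves=[
    {"slide":[0,0,0],"turn":0,"gripper":0.52},
    {"slide":[0,0,0],"turn":0,"gripper":0.48},
    {"slide":[0,0,0],"turn":0,"gripper":0.45},
    {"slide":[0,0,0],"turn":0,"gripper":0.45},
    {"slide":[0,0,0],"turn":0,"gripper":0.45},
  ],
)

```text
time_s: 18.98
tcp_pos: [0.4466, -0.3004, 0.0013]
eef_rot: [-180.0, -0.0, -86.9]
contact_force: [-0.9, 1.2, 5.8]
gripper_width: 0.0457
gripper_force: 4.0
```

Emit:
send_rows(
  newtons=15,
  moves=[
    {"slide":[0,0,0],"turn":0,"gripper":0.4},
    {"slide":[0,0,0],"turn":0,"gripper":0.4},
    {"slide":[0,0,-0.05],"turn":0,"gripper":0.4},
    {"slide":[0,0,-0.15],"turn":0,"gripper":0.4},
    {"slide":[0,0,-0.3],"turn":0,"gripper":0.4},
  ],
)

```text
time_s: 19.4
tcp_pos: [0.4444, -0.2997, 0.0446]
eef_rot: [179.8, 0.1, -87.0]
contact_force: [1.3, -0.5, -1.2]
gripper_width: 0.0454
gripper_force: 15.0
```

Emit:
send_rows(
  moves=[
    {"slide":[0,0,-0.2],"turn":0,"gripper":0.4},
    {"slide":[0,0,-0.4],"turn":0,"gripper":0.4},
    {"slide":[0,0,-0.6],"turn":0,"gripper":0.4},
    {"slide":[0,0,-0.68],"turn":0,"gripper":0.4},
    {"slide":[0,0,-0.68],"turn":0,"gripper":0.4},
  ],
)

```text
time_s: 19.82
tcp_pos: [0.4481, -0.301, 0.1517]
eef_rot: [-179.7, -0.1, -86.9]
contact_force: [-0.2, 0.3, -1.3]
gripper_width: 0.0456
gripper_force: 15.0
```

```bash
python3 -c "
from h import *
go(.535,-.0864,.148,-90.6); s=get_state();print(s['contact_force'],s['gripper_width'])"
```

```text
at [ 0.4481 -0.301   0.1517] yaw -86.91 t 19.8167 -> slide [-1.398 -0.656  0.025] turn 0.041
[-0.20902927  0.30456528 -1.29555058] 0.04559790439177985
```

Emit:
send_rows(
  moves=[
    {"slide":[-0.15,-0.08,0],"turn":0,"gripper":0.4},
    {"slide":[-0.35,-0.18,0],"turn":0.01,"gripper":0.4},
    {"slide":[-0.6,-0.3,0],"turn":0.02,"gripper":0.4},
    {"slide":[-0.82,-0.4,0],"turn":0.03,"gripper":0.4},
    {"slide":[-1,-0.5,0],"turn":0.037,"gripper":0.4},
  ],
)

```text
time_s: 20.23
tcp_pos: [0.5125, -0.1444, 0.1469]
eef_rot: [179.9, 0.0, -90.3]
contact_force: [0.6, -0.1, -1.1]
gripper_width: 0.0453
gripper_force: 15.0
```

Emit:
send_rows(
  moves=[
    {"slide":[-0.15,-0.07,0],"turn":0,"gripper":0.4},
    {"slide":[-0.3,-0.13,0],"turn":0,"gripper":0.4},
    {"slide":[-0.37,-0.15,0.1],"turn":0,"gripper":0.4},
    {"slide":[-0.37,-0.15,0.2],"turn":0,"gripper":0.4},
    {"slide":[-0.37,-0.15,0.3],"turn":0,"gripper":0.4},
  ],
)

```text
time_s: 20.65
tcp_pos: [0.5353, -0.09, 0.1012]
eef_rot: [179.9, 0.0, -90.2]
contact_force: [-0.9, -0.2, -0.6]
gripper_width: 0.0456
gripper_force: 15.0
```

```bash
python3 -c "
from h import *
go(.535,-.089,.075,-90.4); s=get_state();print(s['contact_force'],s['gripper_width'])"
```

```text
at [ 0.5353 -0.09    0.1012] yaw -90.18 t 20.65 -> slide [-0.007  0.002  0.175] turn 0.002
[-0.897124   -0.20885257 -0.5697059 ] 0.04557280450972783
```

Emit:
send_rows(
  moves=[
    {"slide":[0,0,0.06],"turn":0,"gripper":0.4},
    {"slide":[0,0,0.12],"turn":0,"gripper":0.4},
    {"slide":[0,0,0.17],"turn":0,"gripper":0.4},
    {"slide":[0,0,0.17],"turn":0,"gripper":0.4},
    {"slide":[0,0,0.17],"turn":0,"gripper":0.4},
  ],
)

```text
time_s: 21.07
tcp_pos: [0.5357, -0.0914, 0.077]
eef_rot: [180.0, -0.0, -90.3]
contact_force: [-0.2, 0.9, -0.3]
gripper_width: 0.0454
gripper_force: 15.0
```

```bash
python3 - <<'E'
from h import *
s=get_state();print(s['tcp_pos'],s['contact_force'])
d=cap('top','t10.png',(285,196,335,241),8);e=cap('scene','s10.png',(240,180,300,240),10)
b=cv2.imread('pics/s10.png')
sc=lambda P:((proj(e,P)-[240,180]+.5)*10)
# expected flange (rear y0) & slot outlines
y0=s['tcp_pos'][1]+.041; zc=.085+s['tcp_pos'][2]-.0341
for (yy,zz,col) in((y0,zc+.016,(0,0,255)),(y0,zc-.016,(0,255,0))):
    for x in(.534-.0315,.534+.0315): print(sc((x,yy,zz)).round())
a=cv2.imread('pics/t10.png'); tp=lambda P:((proj(d,P)-[285,196]+.5)*8).round()
print("top exp flange",tp((.5025,y0,zc+.016)),tp((.5655,y0,zc+.016)))
o=np.zeros((600,800,3),np.uint8); o[:,:600]=b; a2=cv2.resize(a[:,:200],(200,360)); o[:360,600:]=a2
cv2.imwrite('pics/c10.png',o)
E
```

```text
[ 0.53565434 -0.09135234  0.07702855] [-0.2341574   0.88011392 -0.3099858 ]
[385. 178.]
[192. 268.]
[385. 238.]
[195. 327.]
top exp flange [131. 239.] [134.  69.]
```

View pics/c10.png

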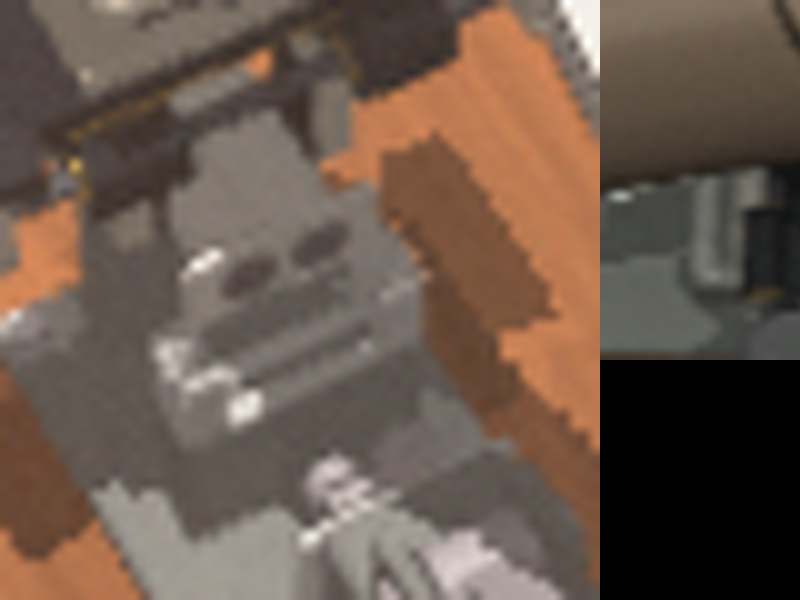

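```bash
python3 - <<'E'
from h import *
def holes(f,sc,off,wins):
    im=cv2.imread(f); im=cv2.resize(im,None,fx=10/sc,fy=10/sc,interpolation=cv2.INTER_CUBIC); g=cv2.GaussianBlur(im.mean(2).astype(np.float32),(0,0),3)
    out=[]
    for (x,y) in wins:
        X=int((x-off[0])*10);Y=int((y-off[1])*10); w=g[Y-28:Y+28,X-40:X+40]; t=np.median(w)
        # darkest connected blob at centre
        m=(w<(w.min()+t)/2).astype(np.uint8); n,l,s,c=cv2.connectedComponentsWithStats(m)
        k=min(range(1,n),key=lambda i:np.hypot(*(c[i]-[40,28])) - .02*s[i,4]); 
        out.append((c[k]+[X-40,Y-28])/10+off); print(f,out[-1].round(2),s[k].tolist(),round(float(w.min())),round(float(t)))
    return np.mean(out,0)
A=holes('pics/s4.png',4,(210,145),[(265,215.3),(273.3,212.3)])
B=holes('pics/s10.png',10,(240,180),[(265,207.5),(272,204.5)])
e=optics.capture('scene')
P0=np.array([.534,-.0475,.085]); dz=.077-.0341
def f(v): return proj(e,P0+[v[0],v[1],dz])-proj(e,P0)-(B-A)
r=least_squares(f,[0,0]); print(A,B,"dx,dy of now vs seated",r.x)
print(proj(e,P0))
E
```

```text
pics/s4.png [265.98 216.09] [25, 15, 51, 41, 1329] 74 122
pics/s4.png [272.61 212.87] [9, 16, 50, 38, 1175] 76 111
pics/s10.png [264.94 207.75] [17, 14, 46, 35, 1043] 71 98
pics/s10.png [271.97 204.53] [15, 9, 50, 39, 1151] 72 101
[269.29484117 214.47857929] [268.45217365 206.1422219 ] dx,dy of now vs seated [ 0.00076284 -0.00276241]
[269.13051001 213.28578446]
```

The held long cartridge's rear face, with holes at (250,275) and (320,245), is about 2.8 mm too far towards the cap end compared with the seated short cartridge. I'll shift it and lower it.

Emit:
send_rows(
  moves=[
    {"slide":[-0.018,0.004,0],"turn":0,"gripper":0.4},
    {"slide":[-0.018,0.004,0.03],"turn":0,"gripper":0.4},
    {"slide":[-0.018,0.004,0.06],"turn":0,"gripper":0.4},
    {"slide":[-0.018,0.004,0.09],"turn":0,"gripper":0.4},
    {"slide":[-0.018,0.004,0.1],"turn":0,"gripper":0.4},
  ],
)

```text
time_s: 21.63
tcp_pos: [0.5346, -0.0884, 0.0612]
eef_rot: [179.9, -0.0, -90.3]
contact_force: [0.7, 0.6, -0.9]
gripper_width: 0.046
gripper_force: 15.0
```

Emit:
send_rows(
  moves=[
    {"slide":[0,0,0.02],"turn":0,"gripper":0.4},
    {"slide":[0,0,0.04],"turn":0,"gripper":0.4},
    {"slide":[0,0,0.06],"turn":0,"gripper":0.4},
    {"slide":[0,0,0.07],"turn":0,"gripper":0.4},
    {"slide":[0,0,0.07],"turn":0,"gripper":0.4},
  ],
)

```text
time_s: 22.05
tcp_pos: [0.5349, -0.0884, 0.0512]
eef_rot: [180.0, -0.0, -90.3]
contact_force: [-0.1, -0.2, -0.6]
gripper_width: 0.0458
gripper_force: 15.0
```

Emit:
send_rows(
  moves=[
    {"slide":[0,0,0.02],"turn":0,"gripper":0.4},
    {"slide":[0,0,0.04],"turn":0,"gripper":0.4},
    {"slide":[0,0,0.06],"turn":0,"gripper":0.4},
    {"slide":[0,0,0.08],"turn":0,"gripper":0.4},
    {"slide":[0,0,0.09],"turn":0,"gripper":0.4},
  ],
)

```text
time_s: 22.47
tcp_pos: [0.5349, -0.0884, 0.0376]
eef_rot: [180.0, -0.0, -90.3]
contact_force: [-0.4, -0.1, -0.7]
gripper_width: 0.0454
gripper_force: 15.0
```

Emit:
send_rows(
  moves=[
    {"slide":[0,0,0.008],"turn":0,"gripper":0.4},
    {"slide":[0,0,0.016],"turn":0,"gripper":0.4},
    {"slide":[0,0,0.02],"turn":0,"gripper":0.4},
    {"slide":[0,0,0.02],"turn":0,"gripper":0.4},
    {"slide":[0,0,0.02],"turn":0,"gripper":0.4},
  ],
)

```text
time_s: 22.88
tcp_pos: [0.5352, -0.0884, 0.0363]
eef_rot: [-180.0, -0.0, -90.2]
contact_force: [-5.0, 1.2, 9.6]
gripper_width: 0.0457
gripper_force: 15.0
```

Emit:
send_rows(
  newtons=6,
  moves=[
    {"slide":[0,0,0],"turn":0,"gripper":0.55},
    {"slide":[0,0,0],"turn":0,"gripper":0.65},
    {"slide":[0,0,0],"turn":0,"gripper":0.75},
    {"slide":[0,0,0],"turn":0,"gripper":0.75},
    {"slide":[0,0,0],"turn":0,"gripper":0.75},
  ],
)

```text
time_s: 23.3
tcp_pos: [0.5352, -0.0884, 0.035]
eef_rot: [180.0, -0.0, -90.3]
contact_force: [0.4, 0.3, 0.0]
gripper_width: 0.0647
gripper_force: 0.0
```

Emit:
send_rows(
  moves=[
    {"slide":[0,0,-0.1],"turn":0,"gripper":0.75},
    {"slide":[0,0,-0.3],"turn":0,"gripper":0.75},
    {"slide":[0,0,-0.55],"turn":0,"gripper":0.75},
    {"slide":[0,0,-0.8],"turn":0,"gripper":0.5},
    {"slide":[0,0,-1],"turn":0,"gripper":0},
  ],
)

```text
time_s: 23.72
tcp_pos: [0.5356, -0.0886, 0.188]
eef_rot: [-179.9, -0.0, -90.3]
contact_force: [1.4, 0.6, -1.0]
gripper_width: 0.0575
gripper_force: 0.0
```

```bash
python3 - <<'E'
from h import *
d=cap('top');e=cap('scene','s11.png',(240,180,300,240),10)
for c in('top','scene'):
  for n in('long','short','lever_grip','long_cap'): print(c,n,[(np.round(r['location'],3),round(r['p'],2)) for r in optics.look_for(c,n)])
go(.535,.177,.19,-90.3)
E
```

```text
top long [(array([ 0.533, -0.087,  0.098]), 0.67), (array([ 0.352, -0.146,  0.034]), 0.2)]
top short [(array([ 0.574, -0.331,  0.063]), 0.81), (array([0.438, 0.245, 0.027]), 0.77), (array([0.288, 0.247, 0.027]), 0.75), (array([ 0.681, -0.405,  0.059]), 0.16)]
top lever_grip [(array([0.528, 0.003, 0.09 ]), 0.3)]
top long_cap [(array([ 0.535, -0.086,  0.098]), 0.72)]
scene long [(array([ 0.538, -0.097,  0.093]), 0.97)]
scene short [(array([0.298, 0.256, 0.019]), 0.98), (array([0.443, 0.249, 0.02 ]), 0.59), (array([ 0.58 , -0.321,  0.062]), 0.55)]
scene lever_grip [(array([0.54 , 0.158, 0.205]), 0.82), (array([ 0.606, -0.31 ,  0.01 ]), 0.27)]
scene long_cap [(array([ 0.535, -0.09 ,  0.096]), 0.91), (array([0.558, 0.067, 0.051]), 0.55)]
at [ 0.5347 -0.0884  0.1841] yaw -90.26 t 24.2167 -> slide [-1.77   0.006 -0.04 ] turn 0.0
```

Emit:
send_rows(
  newtons=10,
  moves=[
    {"slide":[-0.1,0,-0.2],"turn":0,"gripper":0},
    {"slide":[-0.3,0,-0.3],"turn":0,"gripper":0},
    {"slide":[-0.55,0,-0.3],"turn":0,"gripper":0},
    {"slide":[-0.8,0,-0.3],"turn":0,"gripper":0},
    {"slide":[-1,0,-0.3],"turn":0,"gripper":0},
  ],
)

```text
time_s: 24.63
tcp_pos: [0.5357, 0.0636, 0.23]
eef_rot: [180.0, 0.0, -90.3]
contact_force: [0.9, -0.3, 0.2]
gripper_width: 0.0007
gripper_force: 0.0
```

Emit:
send_rows(
  moves=[
    {"slide":[-0.25,0,0],"turn":0,"gripper":0},
    {"slide":[-0.5,0,0],"turn":0,"gripper":0},
    {"slide":[-0.75,0,0],"turn":0,"gripper":0},
    {"slide":[-0.77,0,0],"turn":0,"gripper":0},
    {"slide":[-0.77,0,0],"turn":0,"gripper":0},
  ],
)

```text
time_s: 25.05
tcp_pos: [0.536, 0.1791, 0.229]
eef_rot: [179.9, -0.1, -90.1]
contact_force: [-0.1, -0.4, 0.3]
gripper_width: 0.0007
gripper_force: 0.0
```

```bash
python3 - <<'E'
from h import *
go(.5355,.178,.19,-90.2); print(get_state()['gripper_width'])
E
```

```text
at [0.536  0.1791 0.229 ] yaw -90.09 t 25.05 -> slide [0.007 0.003 0.26 ] turn 0.001
0.0007417583174539396
```

Emit:
send_rows(
  moves=[
    {"slide":[0,0,0.1],"turn":0,"gripper":0},
    {"slide":[0,0,0.2],"turn":0,"gripper":0},
    {"slide":[0,0,0.26],"turn":0,"gripper":0},
    {"slide":[0,0,0.28],"turn":0,"gripper":0},
    {"slide":[0,0,0.31],"turn":0,"gripper":0},
  ],
)

```text
time_s: 25.47
tcp_pos: [0.5368, 0.1762, 0.1843]
eef_rot: [-180.0, -0.0, -90.3]
contact_force: [-2.2, 0.4, 7.1]
gripper_width: 0.0001
gripper_force: 2.6
```

Emit:
send_rows(
  moves=[
    {"slide":[-0.06,0,0.1],"turn":0,"gripper":0},
    {"slide":[-0.12,0,0.2],"turn":0,"gripper":0},
    {"slide":[-0.16,0,0.3],"turn":0,"gripper":0},
    {"slide":[-0.2,0,0.4],"turn":0,"gripper":0},
    {"slide":[-0.23,0,0.48],"turn":0,"gripper":0},
  ],
)

```text
time_s: 25.88
tcp_pos: [0.5372, 0.2103, 0.112]
eef_rot: [-180.0, -0.1, -90.3]
contact_force: [0.1, -6.1, 6.3]
gripper_width: 0.0005
gripper_force: 3.3
```

Emit:
send_rows(
  moves=[
    {"slide":[-0.01,0,0.03],"turn":0,"gripper":0},
    {"slide":[-0.01,0,0.05],"turn":0,"gripper":0},
    {"slide":[-0.01,0,0.06],"turn":0,"gripper":0},
    {"slide":[-0.01,0,0.065],"turn":0,"gripper":0},
    {"slide":[-0.01,0,0.065],"turn":0,"gripper":0},
  ],
)

```text
time_s: 26.3
tcp_pos: [0.537, 0.2123, 0.1031]
eef_rot: [-180.0, -0.0, -90.3]
contact_force: [-1.5, -3.9, 5.2]
gripper_width: 0.0006
gripper_force: 3.3
```

Emit:
send_rows(
  moves=[
    {"slide":[0,0,0.01],"turn":0,"gripper":0},
    {"slide":[0,0,0.02],"turn":0,"gripper":0},
    {"slide":[0,0,0.027],"turn":0,"gripper":0},
    {"slide":[0,0,0.027],"turn":0,"gripper":0},
    {"slide":[0,0,0.027],"turn":0,"gripper":0},
  ],
)

```text
time_s: 26.72
tcp_pos: [0.5371, 0.2125, 0.1008]
eef_rot: [-179.9, 0.0, -90.3]
contact_force: [-6.8, -3.3, 16.3]
gripper_width: 0.0006
gripper_force: 8.6
```

Emit:
send_rows(
  moves=[
    {"slide":[0.04,0,-0.2],"turn":0,"gripper":0},
    {"slide":[0.1,0,-0.4],"turn":0,"gripper":0},
    {"slide":[0.18,0,-0.55],"turn":0,"gripper":0},
    {"slide":[0.235,0,-0.66],"turn":0,"gripper":0},
    {"slide":[0.235,0,-0.66],"turn":0,"gripper":0},
  ],
)

```text
time_s: 27.13
tcp_pos: [0.5385, 0.1773, 0.2019]
eef_rot: [-179.6, 0.2, -90.3]
contact_force: [0.7, 0.2, 0.8]
gripper_width: 0.0002
gripper_force: 0.0
```

```bash
python3 - <<'E'
from h import *
s=get_state();print(s['tcp_pos'],s['contact_force'])
e=cap('scene')
for n in('lever_grip','pusher_face'): print(n,[(np.round(r['location'],3),round(r['p'],2)) for r in optics.look_for('scene',n)])
E
```

```text
[0.53848304 0.17733888 0.20194064] [0.65196841 0.2003912  0.75678797]
lever_grip [(array([0.546, 0.201, 0.231]), 0.57), (array([ 0.531, -0.094,  0.098]), 0.26)]
pusher_face [(array([ 0.539, -0.006,  0.09 ]), 0.51), (array([0.367, 0.107, 0.026]), 0.35), (array([0.541, 0.201, 0.233]), 0.22)]
```

Emit:
send_rows(
  moves=[
    {"slide":[-0.06,0,0.16],"turn":0,"gripper":0},
    {"slide":[-0.14,0,0.34],"turn":0,"gripper":0},
    {"slide":[-0.2,0,0.5],"turn":0,"gripper":0},
    {"slide":[-0.235,0,0.64],"turn":0,"gripper":0},
    {"slide":[-0.235,0,0.66],"turn":0,"gripper":0},
  ],
)

```text
time_s: 27.7
tcp_pos: [0.5379, 0.2136, 0.1004]
eef_rot: [-179.9, -0.1, -90.1]
contact_force: [-12.7, -6.5, 46.3]
gripper_width: 0.0004
gripper_force: 23.3
```

Emit:
send_rows(
  moves=[
    {"slide":[0,0,0.005],"turn":0,"gripper":0},
    {"slide":[0,0,0.005],"turn":0,"gripper":0},
    {"slide":[0.02,0,-0.15],"turn":0,"gripper":0},
    {"slide":[0.1,0,-0.4],"turn":0,"gripper":0},
    {"slide":[0.2,0,-0.6],"turn":0,"gripper":0},
  ],
)

```text
time_s: 28.12
tcp_pos: [0.536, 0.1825, 0.1887]
eef_rot: [179.9, -0.2, -90.2]
contact_force: [2.5, -3.3, 2.6]
gripper_width: 0.0008
gripper_force: 1.8
```

Emit:
send_rows(
  moves=[
    {"slide":[0.035,0,-0.06],"turn":0,"gripper":0},
    {"slide":[0.035,0,-0.06],"turn":0,"gripper":0},
    {"slide":[-0.03,0,0.1],"turn":0,"gripper":0},
    {"slide":[-0.1,0,0.3],"turn":0,"gripper":0},
    {"slide":[-0.17,0,0.48],"turn":0,"gripper":0},
  ],
)

```text
time_s: 28.53
tcp_pos: [0.538, 0.2097, 0.1154]
eef_rot: [-179.8, 0.1, -90.2]
contact_force: [2.1, -5.2, 5.5]
gripper_width: 0.0005
gripper_force: 3.6
```

Emit:
send_rows(
  moves=[
    {"slide":[-0.02,0,0.08],"turn":0,"gripper":0},
    {"slide":[-0.03,0,0.105],"turn":0,"gripper":0},
    {"slide":[-0.03,0,0.11],"turn":0,"gripper":0},
    {"slide":[-0.03,0,0.11],"turn":0,"gripper":0},
    {"slide":[-0.03,0,0.11],"turn":0,"gripper":0},
  ],
)

```text
time_s: 28.95
tcp_pos: [0.5364, 0.212, 0.1006]
eef_rot: [180.0, -0.2, -90.2]
contact_force: [-7.6, -6.3, 22.5]
gripper_width: 0.0006
gripper_force: 12.2
```

Stroke 3 is fully down. Next come the return and stroke 4.

Emit:
send_rows(
  moves=[
    {"slide":[0.03,0,-0.18],"turn":0,"gripper":0},
    {"slide":[0.1,0,-0.38],"turn":0,"gripper":0},
    {"slide":[0.18,0,-0.56],"turn":0,"gripper":0},
    {"slide":[0.235,0,-0.67],"turn":0,"gripper":0},
    {"slide":[0.235,0,-0.67],"turn":0,"gripper":0},
  ],
)

```text
time_s: 29.37
tcp_pos: [0.5375, 0.1777, 0.2023]
eef_rot: [-179.8, 0.1, -90.3]
contact_force: [0.7, 0.5, 0.9]
gripper_width: 0.0006
gripper_force: 0.0
```

Emit:
send_rows(
  moves=[
    {"slide":[0,0,0],"turn":0,"gripper":0},
    {"slide":[-0.07,0,0.18],"turn":0,"gripper":0},
    {"slide":[-0.15,0,0.36],"turn":0,"gripper":0},
    {"slide":[-0.2,0,0.54],"turn":0,"gripper":0},
    {"slide":[-0.235,0,0.64],"turn":0,"gripper":0},
  ],
)

```text
time_s: 29.78
tcp_pos: [0.5367, 0.2138, 0.1006]
eef_rot: [180.0, -0.1, -90.2]
contact_force: [1.2, -5.8, 17.0]
gripper_width: 0.0003
gripper_force: 11.8
```

Emit:
send_rows(
  moves=[
    {"slide":[0,0,0.025],"turn":0,"gripper":0},
    {"slide":[0,0,0.03],"turn":0,"gripper":0},
    {"slide":[0,0,0.03],"turn":0,"gripper":0},
    {"slide":[0,0,0.03],"turn":0,"gripper":0},
    {"slide":[0,0,0.03],"turn":0,"gripper":0},
  ],
)

```text
time_s: 30.2
tcp_pos: [0.5369, 0.2137, 0.1007]
eef_rot: [-179.9, -0.0, -90.2]
contact_force: [-7.7, -1.3, 25.8]
gripper_width: 0.0006
gripper_force: 12.7
```

Emit:
send_rows(
  moves=[
    {"slide":[0.03,0,-0.18],"turn":0,"gripper":0},
    {"slide":[0.1,0,-0.38],"turn":0,"gripper":0},
    {"slide":[0.18,0,-0.56],"turn":0,"gripper":0},
    {"slide":[0.235,0,-0.67],"turn":0,"gripper":0},
    {"slide":[0.235,0,-0.67],"turn":0,"gripper":0},
  ],
)

```text
time_s: 30.62
tcp_pos: [0.5373, 0.1778, 0.2018]
eef_rot: [-179.9, 0.1, -90.3]
contact_force: [0.8, 0.7, 0.1]
gripper_width: 0.0005
gripper_force: 0.0
```

Emit:
send_rows(
  moves=[
    {"slide":[0,0,0],"turn":0,"gripper":0},
    {"slide":[-0.07,0,0.18],"turn":0,"gripper":0},
    {"slide":[-0.15,0,0.36],"turn":0,"gripper":0},
    {"slide":[-0.2,0,0.54],"turn":0,"gripper":0},
    {"slide":[-0.235,0,0.64],"turn":0,"gripper":0},
  ],
)

```text
time_s: 31.03
tcp_pos: [0.537, 0.2141, 0.1008]
eef_rot: [-180.0, -0.1, -90.2]
contact_force: [3.3, -6.9, 10.9]
gripper_width: 0.0006
gripper_force: 6.3
```

Emit:
send_rows(
  moves=[
    {"slide":[0,0,0.025],"turn":0,"gripper":0},
    {"slide":[0,0,0.03],"turn":0,"gripper":0},
    {"slide":[0,0,0.03],"turn":0,"gripper":0},
    {"slide":[0,0,0.03],"turn":0,"gripper":0},
    {"slide":[0,0,0.03],"turn":0,"gripper":0},
  ],
)

```text
time_s: 31.45
tcp_pos: [0.5372, 0.214, 0.1007]
eef_rot: [-179.9, -0.0, -90.2]
contact_force: [-6.7, -0.9, 26.6]
gripper_width: 0.0004
gripper_force: 13.0
```

Emit:
send_rows(
  moves=[
    {"slide":[0.03,0,-0.18],"turn":0,"gripper":0},
    {"slide":[0.1,0,-0.38],"turn":0,"gripper":0},
    {"slide":[0.18,0,-0.56],"turn":0,"gripper":0},
    {"slide":[0.235,0,-0.67],"turn":0,"gripper":0},
    {"slide":[0.235,0,-0.67],"turn":0,"gripper":0},
  ],
)

```text
time_s: 31.87
tcp_pos: [0.5372, 0.1777, 0.2014]
eef_rot: [-179.9, 0.1, -90.3]
contact_force: [0.4, -0.6, 0.1]
gripper_width: 0.0
gripper_force: 0.0
```

Emit:
send_rows(
  moves=[
    {"slide":[0,0,0],"turn":0,"gripper":0},
    {"slide":[-0.07,0,0.18],"turn":0,"gripper":0},
    {"slide":[-0.15,0,0.36],"turn":0,"gripper":0},
    {"slide":[-0.16,0,0.4],"turn":0,"gripper":0},
    {"slide":[-0.16,0,0.42],"turn":0,"gripper":0},
  ],
)

```text
time_s: 32.28
tcp_pos: [0.5365, 0.2041, 0.134]
eef_rot: [179.9, -0.0, -90.2]
contact_force: [-2.1, 4.1, 11.3]
gripper_width: 0.0004
gripper_force: 4.8
```

Emit:
send_rows(
  moves=[
    {"slide":[-0.04,0,0.1],"turn":0,"gripper":0},
    {"slide":[-0.075,0,0.2],"turn":0,"gripper":0},
    {"slide":[-0.075,0,0.24],"turn":0,"gripper":0},
    {"slide":[-0.075,0,0.25],"turn":0,"gripper":0},
    {"slide":[-0.075,0,0.25],"turn":0,"gripper":0},
  ],
)

```text
time_s: 32.7
tcp_pos: [0.5362, 0.2131, 0.1006]
eef_rot: [180.0, -0.1, -90.1]
contact_force: [-8.8, -3.6, 29.9]
gripper_width: 0.0007
gripper_force: 15.1
```

Emit:
send_rows(
  moves=[
    {"slide":[0.03,0,-0.18],"turn":0,"gripper":0},
    {"slide":[0.1,0,-0.38],"turn":0,"gripper":0},
    {"slide":[0.18,0,-0.56],"turn":0,"gripper":0},
    {"slide":[0.235,0,-0.68],"turn":0,"gripper":0},
    {"slide":[0.235,0,-0.8],"turn":0,"gripper":0},
  ],
)

```text
time_s: 33.12
tcp_pos: [0.5352, 0.177, 0.218]
eef_rot: [179.8, -0.1, -90.3]
contact_force: [0.2, 0.5, 0.7]
gripper_width: 0.0005
gripper_force: 0.0
```

```bash
python3 - <<'E'
from h import *
d=cap('top','t12.png');e=cap('scene','s12.png',(240,180,300,240),10)
for c in('top','scene'):
  for n in('pusher_face','long','short','lever_grip'): print(c,n,[(np.round(r['location'],3),round(r['p'],2)) for r in optics.look_for(c,n)])
g=d["img"].astype(int).mean(2).astype(int)
for r in(212,218,223): print(g[r,270:345].tolist())
E
```

```text
top pusher_face [(array([ 0.534, -0.027,  0.091]), 0.52), (array([0.342, 0.091, 0.023]), 0.31)]
top long [(array([ 0.533, -0.105,  0.097]), 0.75), (array([ 0.575, -0.331,  0.062]), 0.55)]
top short [(array([ 0.577, -0.332,  0.06 ]), 0.87), (array([0.439, 0.247, 0.027]), 0.7), (array([0.286, 0.241, 0.025]), 0.6), (array([0.535, 0.093, 0.16 ]), 0.48)]
top lever_grip [(array([0.533, 0.094, 0.16 ]), 0.56)]
scene pusher_face [(array([ 0.54 , -0.031,  0.086]), 0.68), (array([ 0.574, -0.321,  0.061]), 0.47)]
scene long [(array([ 0.537, -0.101,  0.094]), 0.93), (array([ 0.577, -0.32 ,  0.061]), 0.62), (array([ 0.593, -0.311,  0.006]), 0.44)]
scene short [(array([ 0.575, -0.317,  0.058]), 0.87), (array([0.442, 0.246, 0.024]), 0.83), (array([0.299, 0.254, 0.021]), 0.7)]
scene lever_grip [(array([ 0.68 , -0.382,  0.072]), 0.66), (array([0.543, 0.19 , 0.227]), 0.49)]
[190, 186, 189, 188, 164, 140, 187, 185, 106, 134, 165, 163, 160, 159, 156, 153, 166, 185, 188, 187, 186, 185, 185, 185, 183, 170, 207, 233, 197, 196, 230, 233, 213, 235, 234, 233, 233, 231, 231, 231, 231, 230, 229, 228, 228, 227, 2
[... 180 characters left out ...]
227, 100, 87, 92, 89, 91, 90, 91, 93, 90, 86, 86, 166, 241, 249, 247, 246, 246, 229, 219, 229, 204, 182, 206, 230, 221, 251, 251, 250, 250, 250, 250, 250, 250, 251, 250, 251, 250, 251, 251, 251, 251, 251, 251, 251, 251, 252, 252, 252, 252, 251, 251, 251, 251, 252, 247, 219, 209, 225, 191, 140, 150, 156, 134, 131, 133, 132, 132]
[199, 195, 193, 194, 184, 160, 211, 217, 85, 105, 141, 142, 143, 142, 143, 143, 142, 145, 144, 133, 109, 92, 93, 95, 97, 111, 210, 246, 204, 190, 228, 245, 235, 242, 244, 243, 244, 244, 244, 245, 245, 245, 246, 246, 246, 246, 246, 246, 246, 247, 247, 248, 248, 248, 248, 249, 248, 249, 249, 249, 249, 249, 251, 253, 242, 188, 182, 167, 149, 123, 132, 133, 131, 127, 127]
```

Emit:
send_rows(
  moves=[
    {"slide":[0,0,-0.2],"turn":0,"gripper":0},
    {"slide":[0,0.2,-0.4],"turn":0,"gripper":0},
    {"slide":[0,0.4,-0.5],"turn":0,"gripper":0},
    {"slide":[0,0.6,-0.5],"turn":0,"gripper":0},
    {"slide":[0,0.6,-0.5],"turn":0,"gripper":0},
  ],
)

```text
time_s: 34.03
tcp_pos: [0.4434, 0.1781, 0.2961]
eef_rot: [-179.9, 0.2, -90.2]
contact_force: [-0.7, -0.8, 0.1]
gripper_width: 0.0003
gripper_force: 0.0
```

```bash
python3 - <<'E'
from h import *
e=cap('scene'); d=cap('top')
for n in('lever_grip','long','pusher_face'): print(n,[(np.round(r['location'],3),round(r['p'],2)) for r in optics.look_for('scene',n)])
for n,x in(('pen_cup','scene'),('grey_bin','top'),('tip_box','top'),('otoscope','scene'),('tester','top')): print(n,[(np.round(r['location'],3),round(r['p'],2)) for r in optics.look_for(x,n)][:2])
E
```

```text
lever_grip [(array([0.538, 0.161, 0.204]), 0.86)]
long [(array([ 0.537, -0.102,  0.091]), 0.94)]
pusher_face [(array([ 0.542, -0.028,  0.086]), 0.66)]
pen_cup [(array([ 0.683, -0.383,  0.071]), 0.6), (array([0.558, 0.069, 0.05 ]), 0.35)]
grey_bin [(array([ 0.73 , -0.243,  0.005]), 0.79), (array([0.534, 0.108, 0.167]), 0.24)]
tip_box [(array([ 0.351, -0.144,  0.035]), 0.75)]
otoscope [(array([0.343, 0.098, 0.027]), 0.62), (array([ 0.531, -0.099,  0.093]), 0.16)]
tester [(array([0.677, 0.387, 0.023]), 0.9)]
```

The lever is back at its starting pose, the long cartridge is seated, and the discs are home. I'm handing the job in.

```bash
python3 -c "
from h import *
print(order.close_job())"
```

```text
the job is handed in; nothing more can be done
None
```

I handed the job in at about 34 s, with no verdict shown: the short cartridge is in its own stand, the long one is seated cap away from the lever, and six full strokes brought the discs up against it (lever load 11 N, as expected on contact); the lever is up, the pen cup, bin, tip box, otoscope and tester were left alone, and my shut fingers once pressed about 34 N on the seated short cartridge while I found a height offset of about 37 mm in the tool reading.

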